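# Stand the fallen cartons up and shelve the biscuit boxes

## Task

Tidy the ingredients corner after the baking class: stand every fallen carton upright on its base in the steel lane, in the free places among the two bottles, which must also be left standing in the lane. Lay every biscuit box flat on the narrow raised wooden ledge, centred on its width and in line with it. Leave the jug alone, and leave everything at rest.

Things in the scene. Friction and masses are not known exactly. Their poses are not given: they have to be found in the camera images.
- lane: Bright steel tray strip fixed to the counter, 120 mm wide (its x) and 640 mm long (its y); flat floor 4 mm above the counter (inner floor 108 x 628 mm), with a low lip, 6 mm thick and 10 mm above the counter, all round. Origin: centre of its underside, on the counter.
- ledge: Narrow raised wooden shelf on two dark steel feet (70 mm wide across the ledge), fixed to the counter: board 340 mm long (its x), only 50 mm wide (its y), 12 mm thick, top face 90 mm above the counter, nothing above it, no rim. Origin: on the counter under the board's centre.
- carton1_c (a point): White milk-type gable-top carton with blue bands, loose, about 260 g; square body 50 x 50 mm and 108 mm tall, then a narrower roof with a fin along its x up to 140 mm in all. The point is its centre, half-way up (70 mm above its base); z points from base to top. Starts lying on a side face in the lane. One of the four may be absent.
- carton2_c (a point): White milk-type gable-top carton with green bands, loose, about 260 g; square body 50 x 50 mm and 108 mm tall, then a narrower roof with a fin along its x up to 140 mm in all. The point is its centre, half-way up (70 mm above its base); z points from base to top. Starts lying on a side face in the lane. One of the four may be absent.
- carton3_c (a point): White milk-type gable-top carton with orange bands, loose, about 260 g; square body 50 x 50 mm and 108 mm tall, then a narrower roof with a fin along its x up to 140 mm in all. The point is its centre, half-way up (70 mm above its base); z points from base to top. Starts lying on a side face on the counter in front of the lane. One of the four may be absent.
- carton4_c (a point): White milk-type gable-top carton with red bands, loose, about 260 g; square body 50 x 50 mm and 108 mm tall, then a narrower roof with a fin along its x up to 140 mm in all. The point is its centre, half-way up (70 mm above its base); z points from base to top. Starts lying on a side face on the counter in front of the lane. One of the four may be absent.
- bottle1_c (a point): Syrup bottle, amber glass, black cap, paper label, standing in the lane at the start; loose, about 330 g; short: 50 mm in diameter up to 80 mm, then a neck and a 38 mm cap, 120 mm in all. The point is its centre, 60 mm above its base; z points to its cap.
- bottle2_c (a point): Syrup bottle, green glass, yellow cap, paper label, standing in the lane at the start; loose, about 330 g; short: 50 mm in diameter up to 80 mm, then a neck and a 38 mm cap, 120 mm in all. The point is its centre, 60 mm above its base; z points to its cap.
- box1_c (a point): Cardboard biscuit box with yellow band, loose, about 150 g, 85 mm long (its x), 56 mm wide (its y), 40 mm high (its z). The point is its centre. Starts flat on the counter in front of the lane.
- box2_c (a point): Cardboard biscuit box with red band, loose, about 150 g, 85 mm long (its x), 56 mm wide (its y), 40 mm high (its z). The point is its centre. Starts flat on the counter in front of the lane.
- box3_c (a point): Cardboard biscuit box with blue band, loose, about 150 g, 85 mm long (its x), 56 mm wide (its y), 40 mm high (its z). The point is its centre. Starts flat on the counter in front of the lane.
- jug_rim (a point): Clear measuring jug, 94 mm wide (plus a handle on one side) and 110 mm tall, a bystander beyond the lane; the point is the centre of its mouth. (A steel mixing bowl, 210 mm wide and 80 mm tall, stands beside it, farther from the robot.)

How it is judged:
At the end, for the whole second after the job is handed in: Every carton and both bottles stand on the lane floor (tilt under 0.1 rad, within 35 mm of its centre line and 295 mm of its middle); every box lies flat on the ledge (within 20 mm of its centre line, 150 mm of its middle and 0.2 rad of its direction); all at rest (angle between each of carton1_c, carton2_c, carton3_c, carton4_c, bottle1_c, bottle2_c, box1_c, box2_c, box3_c's own z axis and vertical below 0.1 rad and x of carton1_c in the frame of lane between -0.035 and 0.035 m and y of carton1_c in the frame of lane between -0.295 and 0.295 m and z of carton1_c in the frame of lane between 0.068 and 0.084 m and linear speed of each of carton1, carton2, carton3, carton4, bottle1, bottle2, box1, box2, box3 below 0.02 m/s and x of carton2_c in the frame of lane between -0.035 and 0.035 m and y of carton2_c in the frame of lane between -0.295 and 0.295 m and z of carton2_c in the frame of lane between 0.068 and 0.084 m and x of carton3_c in the frame of lane between -0.035 and 0.035 m and y of carton3_c in the frame of lane between -0.295 and 0.295 m and z of carton3_c in the frame of lane between 0.068 and 0.084 m and x of carton4_c in the frame of lane between -0.035 and 0.035 m and y of carton4_c in the frame of lane between -0.295 and 0.295 m and z of carton4_c in the frame of lane between 0.068 and 0.084 m and x of bottle1_c in the frame of lane between -0.035 and 0.035 m and y of bottle1_c in the frame of lane between -0.295 and 0.295 m and z of bottle1_c in the frame of lane between 0.058 and 0.074 m and x of bottle2_c in the frame of lane between -0.035 and 0.035 m and y of bottle2_c in the frame of lane between -0.295 and 0.295 m and z of bottle2_c in the frame of lane between 0.058 and 0.074 m and y of box1_c in the frame of ledge between -0.02 and 0.02 m and x of box1_c in the frame of ledge between -0.15 and 0.15 m and z of box1_c in the frame of ledge between 0.104 and 0.118 m and angle between the x axis of each of box1_c, box2_c, box3_c and the x axis of ledge, either way round below 0.2 rad and y of box2_c in the frame of ledge between -0.02 and 0.02 m and x of box2_c in the frame of ledge between -0.15 and 0.15 m and z of box2_c in the frame of ledge between 0.104 and 0.118 m and y of box3_c in the frame of ledge between -0.02 and 0.02 m and x of box3_c in the frame of ledge between -0.15 and 0.15 m and z of box3_c in the frame of ledge between 0.104 and 0.118 m); the robot touches nothing.
It fails at once if the jug is pushed aside by more than 40 mm (distance of jug_rim from where it was at the start of the episode above 0.04 m).
Of carton1, carton2, carton3, carton4 only 3 to 4 are there at a start; the rules pass over those that are not, and their reading is None.
At some moment in a run one of carton1, carton2, carton3, carton4 may be knocked a few centimetres aside while the robot is not near it.
Once in a run the grip may slacken for a moment while it holds something.
It also fails if it takes over 210 s, if anything falls off the work surface, if the arm or the gripper's body presses on something with over 40 N, if the wrist force passes 120 N, or if a joint passes its speed limit or range.

## Robot

A 6-joint arm with a two-finger parallel gripper is mounted at the origin on the work surface. World frame = base frame: x ahead of the robot, y to its left, z up, the work surface at z = 0. Lengths are in m, angles in rad, forces in N, time in s.
With the tool pointing down it reaches from about 0.375 to 0.9 m from the base axis. Payload 3.1 kg.
Tool frame: the origin (TCP) lies midway between the tips of the shut fingers; the grasp point (between the pads) lies manip.grip_depth behind it (manip.grip_depth is the distance from the TCP to the grasp point, in m); z points along the fingers, y is the direction in which the jaws open and shut (so a half turn about z gives the same grasp; the last joint's range is limited). The gripper opens to 85 mm and grips with 20 to 120 N. Pads are 22 mm wide; open, the fingers measure 114 mm over their backs; the gripper's body (76 mm by 85 mm) begins 54 mm behind the grasp point. The pads swing forward as they close: fully open they stand 13 mm farther back than shut.
Start: joints at [1.081, 0.527, 1.433, -0, 1.181, -0.178], TCP at [0.192, 0.595, 0.231] pointing down, gripper open.
Joint ranges: [-3.08, 3.08], [-0.75, 2.2], [0.22, 2.44], [-1.43, 4.57], [0, 2.65], [-2.85, 2.85]. Speed limits (rad/s): [2.79, 2.79, 3.14, 3.14, 3.14, 3.14].

## Interface

Orientations are given as a unit quaternion [x, y, z, w].
In Python, from station import manip, vision gives the robot as it stands.
- The arm moves only by the shell command python3 -m crank 'ROWS' [FORCE]. ROWS is JSON, a list of rows, each an object with "grip": the closure, from 0 (fully open) to 1 (shut); "offset": the shift along the tool's x, y, z in mm, a list of three; "angular": the turn, a rotation vector about the tool's x, y, z in degrees, a list of three. A call has 1 to 10 rows; each row is the pose to reach, as a shift and turn from the pose commanded when the call began, along the tool's axes at that moment; what a row does not reach only later rows make up. A row lasts 1/10 s, in which the tool goes at most 50 mm and 8.59 degrees, less where a joint would pass 70% of its speed; a pose out of reach is approached as far as the arm can. A call with a gripper value outside its range is refused whole. The fingers move at their own pace and stop on an object; FORCE is the grip in N (left out, the last holds). Time passes only in rows, so rows that repeat a pose let the fingers close. It gives the time, the measured TCP pose, the force and the opening at its end, in the units of the state.
- manip.sense(): the state, without advancing time (a new reading comes with each control period).
- vision.snapshot(name): name is "side" or "top" or "wrist"; returns a dict with "pixels" (384x512x3 uint8, red, green, blue), "intrinsics" (3x3 intrinsics, pixels), "R" (3x3) and "t" (3): a world point X has camera coordinates R X + t. Camera axes: x right, y down, z forward; pixel columns grow to the right and rows downward; lengths in m; the calibration is good to about 2 mm. A picture is of the moment at which its call begins. There is no depth.
- manip.sign_off(): hands the job in, once; it reports no verdict.
The state is a dict: "t": time; "q": joint angles; "qd": joint speeds; "tau": joint torques, N m; "tcp_pos": TCP position; "tool_rot": TCP orientation; "force": force on the tool from outside, world axes, zero at the start; "ft_torque": the same for the moment, N m; "finger_gap": opening from 0.0 (shut) to 1.0 (fully open).
Only numpy, scipy, OpenCV 4.12 (cv2) and the standard library are available. Lean on these libraries where they do the work, as an engineer would, in place of code of your own. Each camera call takes 0.05 s, during which the arm holds its last target.

## Working session

There is one attempt and no reset: what is moved stays moved. The work goes in short steps, Python scripts to look and compute and a shell command to move; the robot and the scene stay as the last step left them, time stands still between calls to the robot, and variables do not carry over. Pictures are saved under pics/ and viewed, and the job is handed in when it is done.

```bash
ls; mkdir -p pics; python3 - <<'E'
from station import manip, vision
import cv2
print(manip.sense(), manip.grip_depth)
for n in ("top","side","wrist"):
    s=vision.snapshot(n); cv2.imwrite(f"pics/{n}0.png",s["pixels"][:,:,::-1]); print(n,s["intrinsics"],s["R"],s["t"])
E
```

```text
pics
{'t': 0.0, 'q': array([ 1.08050609e+00,  5.28466306e-01,  1.43391071e+00,  4.00462731e-06,
        1.18141866e+00, -1.78524407e-01]), 'qd': array([ 0.00062816, -0.00010199, -0.00113727, -0.00120392,  0.00033708,
        0.00039043]), 'tau': array([ 6.82907539e-04, -4.42349267e+01, -1.78023988e+01, -2.86963732e-04,
        8.45865608e-03,  2.40721683e-06]), 'tcp_pos': array([0.19135042, 0.59422476, 0.23033088]), 'tool_rot': array([ 1.55253028e-01,  9.87874124e-01, -1.03988353e-03, -3.63274728e-04]), 'force': array([0.89890819, 0.44215873, 0.51373723]), 'ft_torque': array([ 0.00762297,  0.0488739 , -0.04270486]), 'finger_gap': 0.9975298214309195} 0.0187
top [[359.28270846   0.         256.27774277]
 [  0.         359.28270846 195.10981979]
 [  0.           0.           1.        ]] [[ 0.00485643 -0.99986196 -0.01588929]
 [-0.9948997  -0.00323019 -0.10081747]
 [ 0.10075223  0.01629786 -0.99477805]] [-0.01128803  0.61293848  0.86356289]
side [[402.32490115   0.         253.11970434]
 [  0.         402.32490115 190.52124445]
 [  0.           0.           1.        ]] [[ 0.79389748 -0.60787493  0.01465797]
 [-0.30762757 -0.42232834 -0.85264533]
 [ 0.52449219  0.67240378 -0.52228449]] [-0.48757708  0.27250949  0.70880909]
wrist [[310.41233823   0.         254.19080977]
 [  0.         310.41233823 191.90065757]
 [  0.           0.           1.        ]] [[ 0.30624722  0.95195106 -0.00134508]
 [ 0.90799026 -0.2916798   0.30079326]
 [ 0.28594813 -0.09333842 -0.95368842]] [-0.62438365 -0.03924612  0.37955351]
```

```bash
python3 - <<'E'
import cv2
for n in ("top","side"):
    i=cv2.imread(f"pics/{n}0.png"); cv2.imwrite(f"pics/{n}0b.png",cv2.resize(i,(800,600),interpolation=cv2.INTER_CUBIC))
E
```

```text
(no output)
```

View pics/top0b.png

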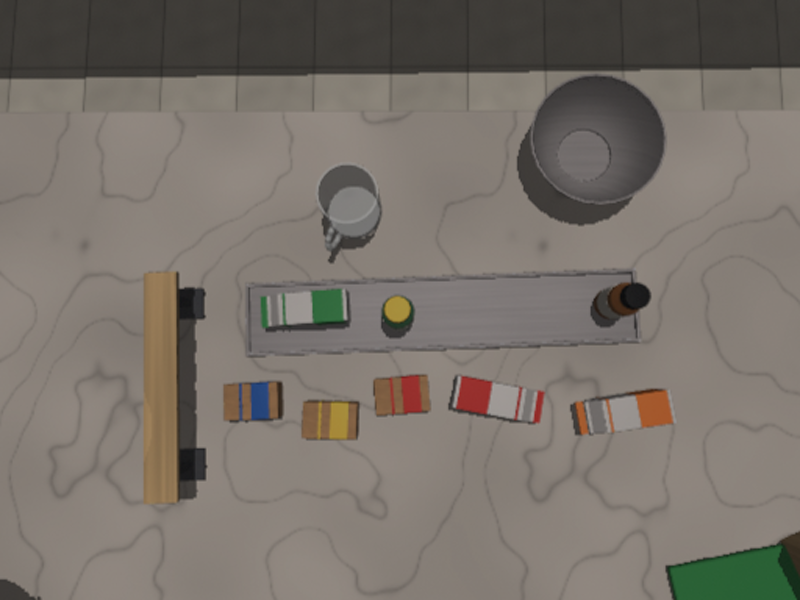

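View pics/side0b.png

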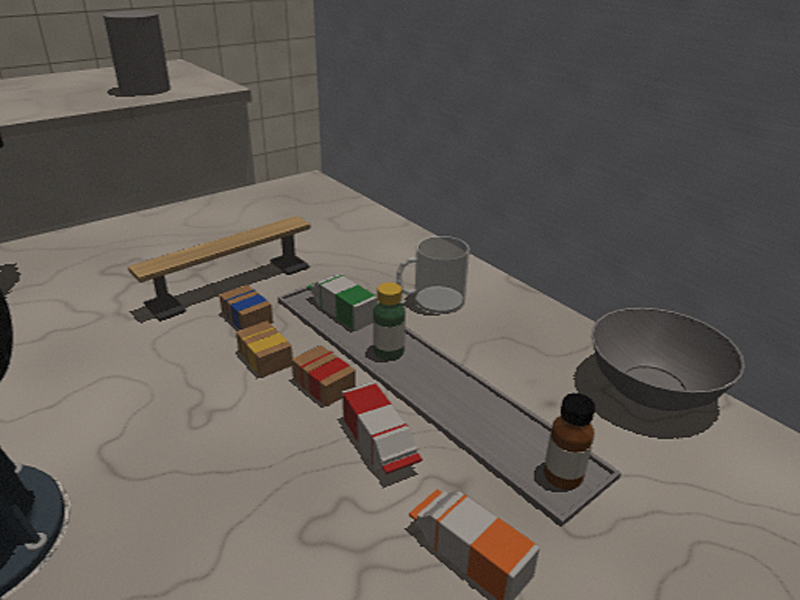

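The top view shows green, red and orange cartons, so carton1 (blue) is absent. There are three boxes, the lane and the ledge (left, along x). Next I'll zoom in to pick corners.

```bash
cat > h.py <<'E'
import numpy as np, cv2, sys
from scipy.spatial.transform import Rotation as Ro
from scipy.optimize import least_squares
from station import manip, vision
def snap(n,f=None):
    s=vision.snapshot(n)
    if f: cv2.imwrite(f"pics/{f}.png",s["pixels"][:,:,::-1])
    return s
def ray(s,u,v,z):
    K,R,t=s["intrinsics"],s["R"],s["t"]
    d=R.T@np.linalg.inv(K)@np.array([u,v,1.]); c=-R.T@t
    return c+d*(z-c[2])/d[2]
def proj(s,P):
    c=(s["R"]@np.atleast_2d(P).T).T+s["t"]; p=(s["intrinsics"]@c.T).T
    return p[:,:2]/p[:,2:]
def crop(s,f,u0,u1,v0,v1,k):
    i=s["pixels"][v0:v1,u0:u1,::-1]; i=cv2.resize(i,None,fx=k,fy=k,interpolation=cv2.INTER_CUBIC)
    i=np.clip(i.astype(float)*1.5,0,255).astype(np.uint8)
    for u in range((u0+19)//20*20,u1,20):
        cv2.line(i,((u-u0)*k,0),((u-u0)*k,6),(0,255,255),1); cv2.putText(i,str(u),((u-u0)*k,18),0,.4,(0,255,255),1)
    for v in range((v0+19)//20*20,v1,20):
        cv2.line(i,(0,(v-v0)*k),(6,(v-v0)*k),(0,255,255),1); cv2.putText(i,str(v),(8,(v-v0)*k+4),0,.4,(0,255,255),1)
    cv2.imwrite(f"pics/{f}.png",i)
def rel(pos,R,yawfree=False):
    """offset mm / rotvec deg from measured pose to target TCP pose"""
    s=manip.sense(); R0=Ro.from_quat(s["tool_rot"])
    o=R0.inv().apply(np.array(pos)-s["tcp_pos"])*1000
    a=(R0.inv()*R).as_rotvec(degrees=True)
    print("off",o.round(1),"ang",a.round(2),"| tcp",s["tcp_pos"].round(4),"q",s["q"].round(2),"gap",round(s["finger_gap"],3),"t",round(s["t"],1))
def tool(z,y):
    """rotation with tool z along z and jaw axis y"""
    z=np.array(z,float);z/=np.linalg.norm(z);y=np.array(y,float);y-=z*(y@z);y/=np.linalg.norm(y)
    return Ro.from_matrix(np.c_[np.cross(y,z),y,z])
E
python3 - <<'E'
from h import *
s=snap("top"); 
crop(s,"c1",80,240,160,330,5) if 0 else None
crop(s,"c1",80,230,165,330,4); crop(s,"c2",190,320,165,290,5); crop(s,"c3",270,440,165,290,4)
E
```

```text
(no output)
```

View pics/c1.png

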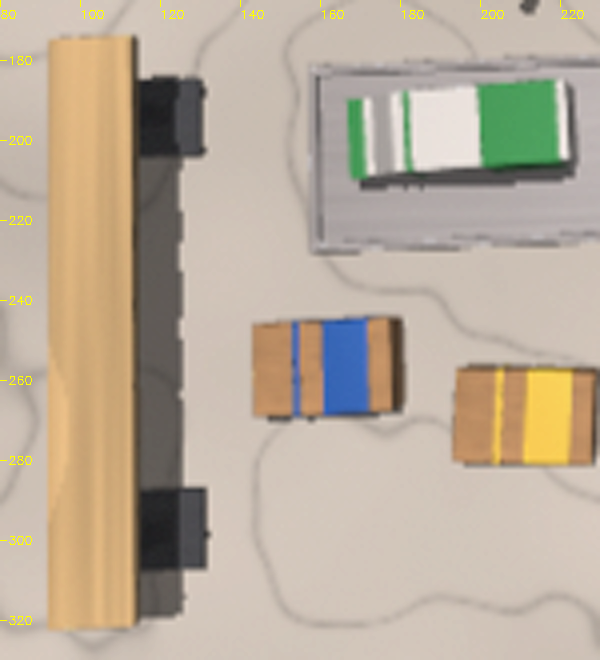

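View pics/c2.png

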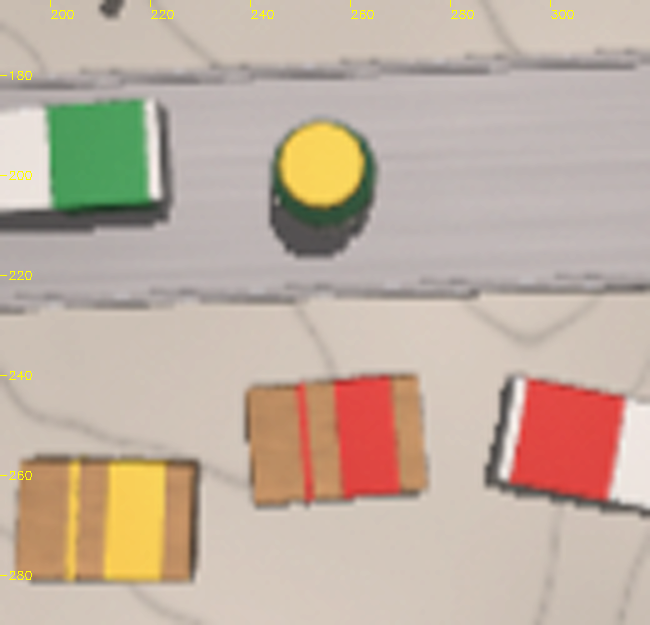

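View pics/c3.png

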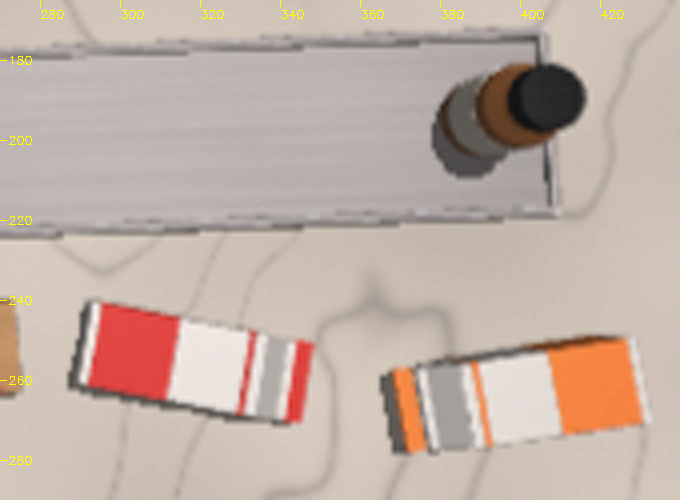

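```bash
cat > m0.py <<'E'
from h import *
s=snap("top")
def P(c,pts,z):
    u0,v0,k={1:(80,165,4),2:(190,165,5),3:(270,165,4)}[c]
    return np.array([ray(s,u0+(x+.5)/k-.5,v0+(y+.5)/k-.5,z) for x,y in pts])
def show(n,p):
    c=p.mean(0); print(n,c[:2].round(4),"edges",[round(float(np.linalg.norm(p[i]-p[i-1])),3) for i in range(len(p))])
    return p
def ang(a,b): d=(b-a); return round(np.degrees(np.arctan2(d[1],d[0])),1)
L=show("ledge",P(1,[(49,37),(135,36),(135,628),(48,628)],.09)); print(ang(L[3],L[0]),ang(L[2],L[1]))
A=np.r_[P(1,[(314,66),(314,252)],.01),P(3,[(557,213),(546,35)],.01)]; show("lane",A); print(ang(A[2],A[1]),ang(A[3],A[0]))
for n,c,p,z in [("blueb",1,[(252,325),(388,317),(393,412),(255,415)],.04),("yelb",2,[(22,459),(196,459),(193,580),(16,580)],.04),("redb",2,[(248,388),(417,376),(427,490),(255,505)],.04),
 ("green",1,[(402,92),(566,80),(570,165),(408,175)],.054),("redc",3,[(97,302),(256,331),(242,413),(78,385)],.05),("orange",3,[(468,360),(632,338),(645,422),(486,447)],.05)]:
    q=show(n,P(c,p,z)); print(ang(q[1],q[0]),ang(q[2],q[3]), "base/right mid",((q[1]+q[2])/2)[:2].round(4),"left mid",((q[0]+q[3])/2)[:2].round(4))
print("gfin",P(1,[(348,99),(353,179)],.04),"rfin",P(3,[(313,342),(300,423)],.04),"ofin",P(3,[(393,370),(406,453)],.04))
print("amber",P(3,[(547,97)],.124),"gb",P(2,[(322,164)],.124))
E
python3 m0.py
```

```text
ledge [0.4875 0.3443] edges [0.338, 0.051, 0.338, 0.049]
2.8 2.6
lane [ 0.6031 -0.0746] edges [0.634, 0.119, 0.633, 0.113]
92.5 91.9
blueb [0.4615 0.2243] edges [0.054, 0.083, 0.057, 0.084]
93.6 91.6 base/right mid [0.4634 0.1825] left mid [0.4595 0.266 ]
yelb [0.4334 0.0999] edges [0.058, 0.085, 0.058, 0.086]
90.3 90.4 base/right mid [0.4336 0.0573] left mid [0.4331 0.1424]
redb [ 0.4722 -0.0112] edges [0.056, 0.082, 0.055, 0.083]
94.3 95.3 base/right mid [ 0.4756 -0.0526] left mid [0.4687 0.0301]
green [0.6066 0.1246] edges [0.051, 0.1, 0.052, 0.098]
94.4 93.7 base/right mid [0.6101 0.075 ] left mid [0.6031 0.1741]
redc [ 0.4699 -0.1422] edges [0.051, 0.096, 0.049, 0.099]
80.0 80.8 base/right mid [ 0.4618 -0.1903] left mid [ 0.4781 -0.0941]
orange [ 0.4513 -0.3728] edges [0.052, 0.098, 0.05, 0.095]
97.9 99.2 base/right mid [ 0.4585 -0.4206] left mid [ 0.4441 -0.3249]
gfin [[0.62561817 0.2132981  0.04      ]
 [0.57602263 0.2087113  0.04      ]] rfin [[ 0.47914005 -0.23099243  0.04      ]
 [ 0.43091525 -0.22221155  0.04      ]] ofin [[ 0.46271304 -0.27865758  0.04      ]
 [ 0.41364056 -0.28511501  0.04      ]]
amber [[ 0.61853015 -0.34323661  0.124     ]] gb [[ 0.59840412 -0.00527854  0.124     ]]
```

```bash
cat > g.py <<'E'
from h import *
def down(deg): a=np.radians(deg); return tool([0,0,-1],[np.cos(a),np.sin(a),0])
def near(pos,deg):
    s=manip.sense(); R0=Ro.from_quat(s["tool_rot"])
    c=[down(deg),down(deg+180)]
    R=min(c,key=lambda r:(R0.inv()*r).magnitude()); rel(pos,R)
E
python3 -c "
from g import *
near([.4615,.2243,.17],2.6)"
```

```text
off [-370.6 -269.5   61. ] ang [-6.000e-02  3.000e-02  6.954e+01] | tcp [0.1915 0.5946 0.2308] q [ 1.08  0.53  1.43  0.    1.18 -0.18] gap 1.0 t 0.2
```

```bash
python3 -m crank '[{"grip":0,"offset":[-40,-30,0],"angular":[0,0,8]},{"grip":0,"offset":[-80,-60,0],"angular":[0,0,16]},{"grip":0,"offset":[-120,-90,0],"angular":[0,0,24]},{"grip":0,"offset":[-160,-120,5],"angular":[0,0,32]},{"grip":0,"offset":[-200,-150,10],"angular":[0,0,40]},{"grip":0,"offset":[-240,-180,20],"angular":[0,0,48]},{"grip":0,"offset":[-280,-205,30],"angular":[0,0,56]},{"grip":0,"offset":[-320,-235,45],"angular":[0,0,63]},{"grip":0,"offset":[-350,-255,55],"angular":[0,0,69.5]},{"grip":0,"offset":[-370.6,-269.5,61],"angular":[0,0,69.5]}]' 50
python3 -c "
from g import *
near([.4615,.2243,.010],2.6)"
```

```text
t: 1.25
tcp_pos: [0.4633, 0.2222, 0.1695]
tool_rot: [0.692, 0.722, -0.0, 0.0]
force: [-0.9, 0.4, -0.1]
finger_gap: 1.001
off [  2.2  -1.7 159.5] ang [-0.01  0.02 -0.22] | tcp [0.4633 0.2222 0.1695] q [ 0.23  0.47  1.77 -0.    0.9   0.19] gap 1.001 t 1.2
```

```bash
python3 -m crank '[{"grip":0,"offset":[2.2,-1.7,50],"angular":[0,0,-0.2]},{"grip":0,"offset":[2.2,-1.7,90],"angular":[0,0,-0.2]},{"grip":0,"offset":[2.2,-1.7,125],"angular":[0,0,-0.2]},{"grip":0,"offset":[2.2,-1.7,145],"angular":[0,0,-0.2]},{"grip":0,"offset":[2.2,-1.7,159],"angular":[0,0,-0.2]},{"grip":0,"offset":[2.2,-1.7,159],"angular":[0,0,-0.2]},{"grip":1,"offset":[2.2,-1.7,159],"angular":[0,0,-0.2]},{"grip":1,"offset":[2.2,-1.7,159],"angular":[0,0,-0.2]},{"grip":1,"offset":[2.2,-1.7,159],"angular":[0,0,-0.2]},{"grip":1,"offset":[2.2,-1.7,159],"angular":[0,0,-0.2]}]' 50
python3 -m crank '[{"grip":1,"offset":[0,0,0],"angular":[0,0,0]},{"grip":1,"offset":[0,0,0],"angular":[0,0,0]},{"grip":1,"offset":[0,0,0],"angular":[0,0,0]}]' 50
python3 - <<'E'
from g import *
s=snap("wrist","w1"); near([.587,.349,.22],92.7)
E
```

```text
t: 2.25
tcp_pos: [0.4607, 0.227, 0.0125]
tool_rot: [0.689, 0.724, 0.001, 0.001]
force: [-0.2, 0.8, 4.4]
finger_gap: 0.643
t: 2.55
tcp_pos: [0.4607, 0.227, 0.0125]
tool_rot: [0.689, 0.724, 0.001, 0.001]
force: [0.2, 0.3, 7.8]
finger_gap: 0.646
off [ 115.7  132.6 -207.2] ang [ 1.200e-01  8.000e-02 -8.986e+01] | tcp [0.4607 0.227  0.0125] q [0.24 0.75 1.86 0.   0.53 0.19] gap 0.645 t 2.6
```

View pics/w1.png

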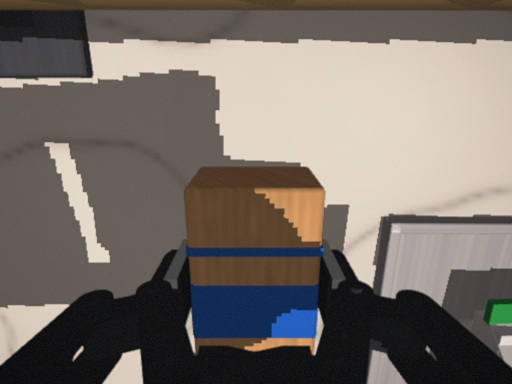

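```bash
python3 -m crank '[{"grip":1,"offset":[0,0,-30],"angular":[0,0,0]},{"grip":1,"offset":[0,0,-70],"angular":[0,0,0]},{"grip":1,"offset":[0,0,-115],"angular":[0,0,-6]},{"grip":1,"offset":[0,0,-160],"angular":[0,0,-14]},{"grip":1,"offset":[0,0,-207],"angular":[0,0,-22]},{"grip":1,"offset":[20,20,-207],"angular":[0,0,-30]},{"grip":1,"offset":[40,45,-207],"angular":[0,0,-38]},{"grip":1,"offset":[60,70,-207],"angular":[0,0,-46]},{"grip":1,"offset":[80,90,-207],"angular":[0,0,-54]},{"grip":1,"offset":[95,110,-207],"angular":[0,0,-62]}]' 50
python3 -m crank '[{"grip":1,"offset":[0,0,0],"angular":[0,0,-8]},{"grip":1,"offset":[0,0,0],"angular":[0,0,-16]},{"grip":1,"offset":[0,0,0],"angular":[0,0,-24]},{"grip":1,"offset":[0,0,0],"angular":[0,0,-28]},{"grip":1,"offset":[0,0,0],"angular":[0,0,-28]},{"grip":1,"offset":[0,0,0],"angular":[0,0,-28]}]' 50
python3 - <<'E'
from g import *
s=snap("wrist","w2"); near([.587,.349,.22],92.7)
E
```

```text
t: 3.6
tcp_pos: [0.5652, 0.3282, 0.2181]
tool_rot: [0.215, 0.977, -0.0, -0.0]
force: [-0.3, -0.9, -0.9]
finger_gap: 0.644
t: 4.2
tcp_pos: [0.5647, 0.3269, 0.2181]
tool_rot: [-0.024, 1.0, -0.0, -0.0]
force: [-0.0, -0.5, -1.6]
finger_gap: 0.646
off [-23.2  20.9  -1.9] ang [-0.01 -0.03  0.06] | tcp [0.5648 0.327  0.2181] q [ 0.35  0.58  1.37 -0.    1.19 -1.27] gap 0.648 t 4.2
```

View pics/w2.png

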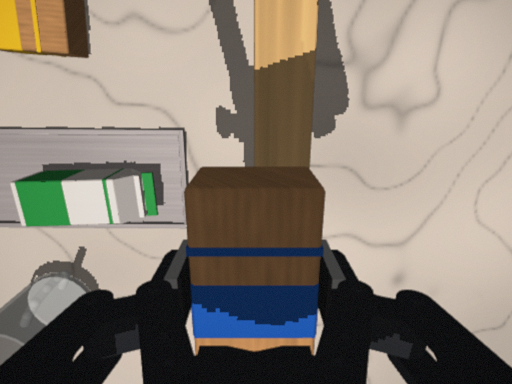

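```bash
python3 -m crank '[{"grip":1,"offset":[-10,10,0],"angular":[0,0,0]},{"grip":1,"offset":[-20,18,0],"angular":[0,0,0]},{"grip":1,"offset":[-23,21,10],"angular":[0,0,0]},{"grip":1,"offset":[-23,21,40],"angular":[0,0,0]},{"grip":1,"offset":[-23,21,70],"angular":[0,0,0]},{"grip":1,"offset":[-23,21,95],"angular":[0,0,0]},{"grip":1,"offset":[-23,21,105],"angular":[0,0,0]},{"grip":1,"offset":[-23,21,105],"angular":[0,0,0]}]' 50
python3 - <<'E'
from g import *
s=snap("side"); crop(s,"s1",60,240,100,230,4); near([.587,.349,.105],92.7);print(manip.sense()["force"])
E
```

```text
t: 5.05
tcp_pos: [0.5854, 0.3484, 0.1109]
tool_rot: [-0.025, 1.0, -0.001, -0.002]
force: [0.9, -0.0, -1.3]
finger_gap: 0.644
off [-0.3 -0.   7.8] ang [-0.03 -0.07  0.12] | tcp [0.5867 0.349  0.1128] q [ 0.37  0.74  1.37 -0.    1.03 -1.25] gap 0.646 t 5.1
[ 0.58901928  0.44652387 -0.9307634 ]
```

View pics/s1.png

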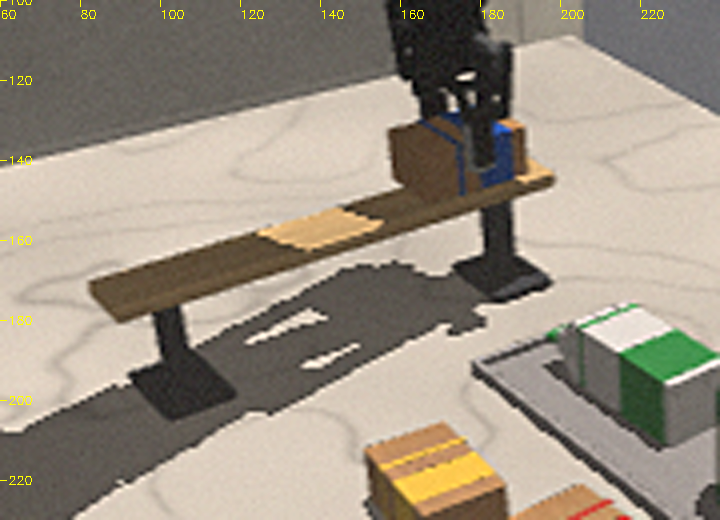

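Centred over the ledge. I'll lower it until contact and release.

```bash
python3 -m crank '[{"grip":1,"offset":[0,0,4],"angular":[0,0,0]},{"grip":1,"offset":[0,0,7],"angular":[0,0,0]},{"grip":1,"offset":[0,0,9],"angular":[0,0,0]},{"grip":1,"offset":[0,0,9],"angular":[0,0,0]}]' 50
```

```text
t: 5.5
tcp_pos: [0.5871, 0.3492, 0.1046]
tool_rot: [-0.025, 1.0, 0.0, 0.0]
force: [0.2, 0.5, -1.0]
finger_gap: 0.65
```

```bash
python3 -m crank '[{"grip":1,"offset":[0,0,1],"angular":[0,0,0]},{"grip":1,"offset":[0,0,2],"angular":[0,0,0]},{"grip":1,"offset":[0,0,2],"angular":[0,0,0]}]' 50
```

```text
t: 5.8
tcp_pos: [0.5872, 0.3493, 0.1026]
tool_rot: [-0.025, 1.0, 0.0, 0.0]
force: [-0.3, -0.2, 0.0]
finger_gap: 0.646
```

Contact is near (force ≈ 0). I'll release and retreat.

```bash
python3 -m crank '[{"grip":0.5,"offset":[0,0,0],"angular":[0,0,0]},{"grip":0,"offset":[0,0,0],"angular":[0,0,0]},{"grip":0,"offset":[0,0,0],"angular":[0,0,0]},{"grip":0,"offset":[0,0,0],"angular":[0,0,0]},{"grip":0,"offset":[0,0,-30],"angular":[0,0,0]},{"grip":0,"offset":[0,0,-75],"angular":[0,0,0]},{"grip":0,"offset":[0,0,-110],"angular":[0,0,0]},{"grip":0,"offset":[0,0,-110],"angular":[0,0,0]}]' 50
python3 -c "
from g import *
near([.4722,-.0112,.17],4.8)
s=snap('side'); crop(s,'s2',60,240,100,230,4)"
```

```text
t: 6.6
tcp_pos: [0.5907, 0.3508, 0.2192]
tool_rot: [-0.025, 1.0, 0.002, 0.006]
force: [0.7, 1.0, 0.6]
finger_gap: 1.003
off [ 136.9 -355.8   46. ] ang [ 0.75  0.39 88.04] | tcp [0.5907 0.3508 0.2192] q [ 0.37  0.62  1.29  0.    1.22 -1.25] gap 1.003 t 6.6
```

View pics/s2.png

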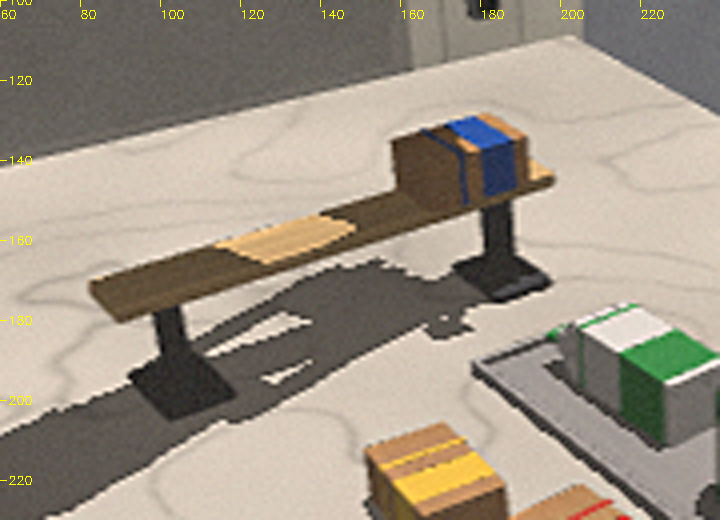

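```bash
python3 -m crank '[{"grip":0,"offset":[14,-36,0],"angular":[0,0,8]},{"grip":0,"offset":[28,-72,0],"angular":[0,0,16]},{"grip":0,"offset":[42,-110,5],"angular":[0,0,24]},{"grip":0,"offset":[56,-146,10],"angular":[0,0,32]},{"grip":0,"offset":[70,-182,15],"angular":[0,0,40]},{"grip":0,"offset":[84,-218,20],"angular":[0,0,48]},{"grip":0,"offset":[98,-255,25],"angular":[0,0,56]},{"grip":0,"offset":[112,-290,30],"angular":[0,0,64]},{"grip":0,"offset":[125,-325,35],"angular":[0,0,72]},{"grip":0,"offset":[137,-356,46],"angular":[0,0,80]}]' 50
python3 -m crank '[{"grip":0,"offset":[0,0,0],"angular":[0,0,8]},{"grip":0,"offset":[0,0,0],"angular":[0,0,8]},{"grip":0,"offset":[0,0,0],"angular":[0,0,8]},{"grip":0,"offset":[0,0,0],"angular":[0,0,8]}]'
python3 -c "
from g import *
near([.4722,-.0112,.013],4.8)"
```

```text
t: 7.65
tcp_pos: [0.4666, -0.0145, 0.1655]
tool_rot: [0.626, 0.78, -0.0, -0.0]
force: [0.4, -0.1, -0.3]
finger_gap: 1.002
t: 8.05
tcp_pos: [0.4678, -0.0125, 0.1661]
tool_rot: [0.676, 0.737, -0.0, -0.0]
force: [0.1, 0.1, -0.3]
finger_gap: 1.003
off [  0.9   4.6 153.1] ang [-0.02 -0.01  0.21] | tcp [ 0.4678 -0.0125  0.1661] q [-0.27  0.42  1.88  0.    0.83 -0.35] gap 1.003 t 8.1
```

```bash
python3 -m crank '[{"grip":0,"offset":[1,4.6,50],"angular":[0,0,0]},{"grip":0,"offset":[1,4.6,95],"angular":[0,0,0]},{"grip":0,"offset":[1,4.6,130],"angular":[0,0,0]},{"grip":0,"offset":[1,4.6,153],"angular":[0,0,0]},{"grip":0,"offset":[1,4.6,153],"angular":[0,0,0]},{"grip":0,"offset":[1,4.6,153],"angular":[0,0,0]},{"grip":1,"offset":[1,4.6,153],"angular":[0,0,0]},{"grip":1,"offset":[1,4.6,153],"angular":[0,0,0]},{"grip":1,"offset":[1,4.6,153],"angular":[0,0,0]},{"grip":1,"offset":[1,4.6,153],"angular":[0,0,0]}]' 50
python3 -m crank '[{"grip":1,"offset":[0,0,0],"angular":[0,0,0]},{"grip":1,"offset":[0,0,0],"angular":[0,0,0]},{"grip":1,"offset":[0,0,-30],"angular":[0,0,0]},{"grip":1,"offset":[0,0,-70],"angular":[0,0,0]},{"grip":1,"offset":[0,0,-115],"angular":[0,0,0]},{"grip":1,"offset":[0,0,-160],"angular":[0,0,0]},{"grip":1,"offset":[0,0,-205],"angular":[0,0,0]},{"grip":1,"offset":[0,0,-205],"angular":[0,0,0]},{"grip":1,"offset":[0,0,-205],"angular":[0,0,0]}]' 50
python3 -c "
from g import *
near([.4875,.3443,.218],92.7)
snap('wrist','w3')"
```

```text
t: 9.05
tcp_pos: [0.473, -0.0118, 0.0149]
tool_rot: [0.676, 0.736, 0.001, 0.001]
force: [-0.1, 0.8, 7.3]
finger_gap: 0.645
t: 9.95
tcp_pos: [0.4724, -0.0117, 0.2197]
tool_rot: [0.677, 0.736, 0.001, 0.002]
force: [-0.6, 0.8, -1.8]
finger_gap: 0.647
off [353.5  45.1   1.4] ang [  0.09   0.2  -87.86] | tcp [ 0.4724 -0.0117  0.2197] q [-0.26  0.34  1.82 -0.    0.98 -0.35] gap 0.647 t 9.9
```

View pics/w3.png

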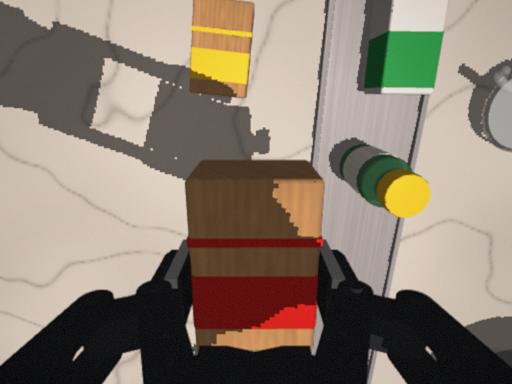

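```bash
python3 -m crank '[{"grip":1,"offset":[25,3,0],"angular":[0,0,-8]},{"grip":1,"offset":[60,8,0],"angular":[0,0,-16]},{"grip":1,"offset":[100,13,0],"angular":[0,0,-24]},{"grip":1,"offset":[140,18,0],"angular":[0,0,-32]},{"grip":1,"offset":[180,23,0],"angular":[0,0,-40]},{"grip":1,"offset":[220,28,0],"angular":[0,0,-48]},{"grip":1,"offset":[260,33,0],"angular":[0,0,-56]},{"grip":1,"offset":[300,38,0],"angular":[0,0,-64]},{"grip":1,"offset":[330,42,0],"angular":[0,0,-72]},{"grip":1,"offset":[353,45,0],"angular":[0,0,-80]}]' 50
python3 -m crank '[{"grip":1,"offset":[0,0,0],"angular":[0,0,-7.9]},{"grip":1,"offset":[0,0,0],"angular":[0,0,-7.9]},{"grip":1,"offset":[0,0,0],"angular":[0,0,-7.9]},{"grip":1,"offset":[0,0,0],"angular":[0,0,-7.9]},{"grip":1,"offset":[0,0,0],"angular":[0,0,-7.9]}]'
python3 -c "
from g import *
near([.4865,.3443,.106],92.7)"
```

```text
t: 11.0
tcp_pos: [0.4856, 0.3452, 0.2151]
tool_rot: [0.041, 0.999, -0.001, -0.003]
force: [-0.4, 0.0, -2.8]
finger_gap: 0.645
t: 11.5
tcp_pos: [0.4873, 0.3431, 0.2179]
tool_rot: [-0.023, 1.0, -0.0, -0.001]
force: [0.5, 0.4, -3.2]
finger_gap: 0.643
off [  0.6   1.3 111.9] ang [-0.03 -0.06 -0.09] | tcp [0.4873 0.3431 0.2179] q [ 0.43  0.5   1.52 -0.    1.12 -1.19] gap 0.643 t 11.5
```

```bash
python3 -m crank '[{"grip":1,"offset":[0.6,1.3,30],"angular":[0,0,0]},{"grip":1,"offset":[0.6,1.3,65],"angular":[0,0,0]},{"grip":1,"offset":[0.6,1.3,95],"angular":[0,0,0]},{"grip":1,"offset":[0.6,1.3,108],"angular":[0,0,0]},{"grip":1,"offset":[0.6,1.3,112],"angular":[0,0,0]},{"grip":1,"offset":[0.6,1.3,112],"angular":[0,0,0]},{"grip":1,"offset":[0.6,1.3,112],"angular":[0,0,0]}]' 50
```

```text
t: 12.2
tcp_pos: [0.4881, 0.3456, 0.1078]
tool_rot: [-0.024, 1.0, 0.001, 0.002]
force: [0.7, 0.7, -0.8]
finger_gap: 0.642
```

```bash
python3 -m crank '[{"grip":1,"offset":[0,0,1.5],"angular":[0,0,0]},{"grip":1,"offset":[0,0,1.5],"angular":[0,0,0]},{"grip":1,"offset":[0,0,1.5],"angular":[0,0,0]},{"grip":1,"offset":[0,0,1.5],"angular":[0,0,0]}]' 50
```

```text
t: 12.6
tcp_pos: [0.4869, 0.3452, 0.1051]
tool_rot: [-0.024, 1.0, 0.0, 0.0]
force: [-1.1, 0.7, -1.3]
finger_gap: 0.645
```

```bash
python3 -m crank '[{"grip":1,"offset":[0,0,1],"angular":[0,0,0]},{"grip":1,"offset":[0,0,1.5],"angular":[0,0,0]},{"grip":0.5,"offset":[0,0,1.5],"angular":[0,0,0]},{"grip":0,"offset":[0,0,1.5],"angular":[0,0,0]},{"grip":0,"offset":[0,0,1.5],"angular":[0,0,0]},{"grip":0,"offset":[0,0,1.5],"angular":[0,0,0]},{"grip":0,"offset":[0,0,-30],"angular":[0,0,0]},{"grip":0,"offset":[0,0,-75],"angular":[0,0,0]},{"grip":0,"offset":[0,0,-110],"angular":[0,0,0]},{"grip":0,"offset":[0,0,-110],"angular":[0,0,0]}]' 50
python3 -c "
from g import *
near([.4334,.0999,.17],.4)"
```

```text
t: 13.6
tcp_pos: [0.4901, 0.3468, 0.2203]
tool_rot: [-0.024, 1.0, 0.002, 0.005]
force: [-0.7, 0.7, 0.3]
finger_gap: 0.997
off [  69.  -244.1   48.5] ang [ -0.28   0.7  -87.66] | tcp [0.4901 0.3468 0.2203] q [ 0.43  0.5   1.52  0.    1.11 -1.19] gap 0.997 t 13.6
```

```bash
python3 -m crank '[{"grip":0,"offset":[7,-24,0],"angular":[0,0,8]},{"grip":0,"offset":[14,-48,0],"angular":[0,0,16]},{"grip":0,"offset":[21,-73,5],"angular":[0,0,24]},{"grip":0,"offset":[28,-98,10],"angular":[0,0,32]},{"grip":0,"offset":[35,-122,15],"angular":[0,0,40]},{"grip":0,"offset":[42,-146,20],"angular":[0,0,48]},{"grip":0,"offset":[49,-170,25],"angular":[0,0,56]},{"grip":0,"offset":[56,-195,30],"angular":[0,0,64]},{"grip":0,"offset":[63,-220,35],"angular":[0,0,72]},{"grip":0,"offset":[69,-244,40],"angular":[0,0,80]}]' 50
python3 -m crank '[{"grip":0,"offset":[0,0,0],"angular":[0,0,8]},{"grip":0,"offset":[0,0,0],"angular":[0,0,12.3]},{"grip":0,"offset":[0,0,0],"angular":[0,0,12.3]},{"grip":0,"offset":[0,0,0],"angular":[0,0,12.3]},{"grip":0,"offset":[0,0,0],"angular":[0,0,12.3]}]'
python3 -c "
from g import *
near([.4334,.0999,.013],.4)"
```

```text
t: 14.6
tcp_pos: [0.4286, 0.0971, 0.174]
tool_rot: [0.626, 0.779, -0.0, -0.0]
force: [-0.2, -0.5, -0.1]
finger_gap: 1.0
t: 15.1
tcp_pos: [0.4293, 0.0982, 0.1746]
tool_rot: [0.704, 0.71, -0.0, -0.0]
force: [0.3, -0.1, 0.1]
finger_gap: 1.0
off [  1.6   4.1 161.6] ang [-0.02 -0.    0.12] | tcp [0.4293 0.0982 0.1746] q [-0.03  0.38  1.94 -0.    0.82 -0.04] gap 1.0 t 15.1
```

```bash
python3 -m crank '[{"grip":0,"offset":[1.6,4,50],"angular":[0,0,0]},{"grip":0,"offset":[1.6,4,95],"angular":[0,0,0]},{"grip":0,"offset":[1.6,4,135],"angular":[0,0,0]},{"grip":0,"offset":[1.6,4,161],"angular":[0,0,0]},{"grip":0,"offset":[1.6,4,161],"angular":[0,0,0]},{"grip":0,"offset":[1.6,4,161],"angular":[0,0,0]},{"grip":1,"offset":[1.6,4,161],"angular":[0,0,0]},{"grip":1,"offset":[1.6,4,161],"angular":[0,0,0]},{"grip":1,"offset":[1.6,4,161],"angular":[0,0,0]},{"grip":1,"offset":[1.6,4,161],"angular":[0,0,0]}]' 50
python3 -m crank '[{"grip":1,"offset":[0,0,0],"angular":[0,0,0]},{"grip":1,"offset":[0,0,0],"angular":[0,0,0]},{"grip":1,"offset":[0,0,-30],"angular":[0,0,0]},{"grip":1,"offset":[0,0,-70],"angular":[0,0,0]},{"grip":1,"offset":[0,0,-115],"angular":[0,0,0]},{"grip":1,"offset":[0,0,-160],"angular":[0,0,0]},{"grip":1,"offset":[0,0,-205],"angular":[0,0,0]},{"grip":1,"offset":[0,0,-205],"angular":[0,0,0]},{"grip":1,"offset":[0,0,-205],"angular":[0,0,0]}]' 50
python3 -c "
from g import *
near([.388,.3396,.218],92.7)
snap('wrist','w4')"
```

```text
t: 16.1
tcp_pos: [0.4339, 0.0998, 0.0155]
tool_rot: [0.704, 0.71, 0.001, 0.001]
force: [-0.3, 1.2, 6.1]
finger_gap: 0.648
t: 17.0
tcp_pos: [0.4335, 0.0997, 0.2204]
tool_rot: [0.704, 0.71, 0.001, 0.001]
force: [0.6, 0.5, -2.7]
finger_gap: 0.647
off [240.2 -43.6   2.2] ang [ 0.19 -0.17 87.75] | tcp [0.4335 0.0997 0.2204] q [-0.03  0.3   1.88 -0.    0.95 -0.03] gap 0.647 t 17.0
```

View pics/w4.png

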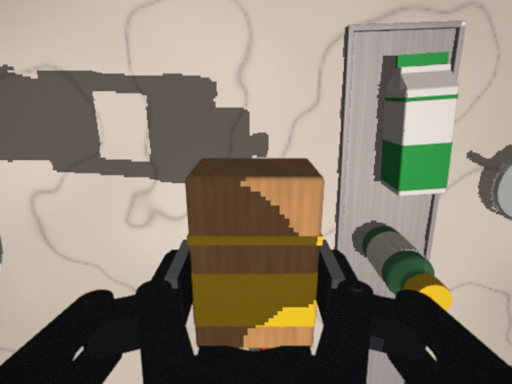

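```bash
python3 -m crank '[{"grip":1,"offset":[20,-4,0],"angular":[0,0,-8]},{"grip":1,"offset":[45,-8,0],"angular":[0,0,-16]},{"grip":1,"offset":[70,-13,0],"angular":[0,0,-24]},{"grip":1,"offset":[95,-17,0],"angular":[0,0,-32]},{"grip":1,"offset":[120,-22,0],"angular":[0,0,-40]},{"grip":1,"offset":[145,-26,0],"angular":[0,0,-48]},{"grip":1,"offset":[170,-31,0],"angular":[0,0,-56]},{"grip":1,"offset":[195,-36,0],"angular":[0,0,-64]},{"grip":1,"offset":[220,-40,0],"angular":[0,0,-72]},{"grip":1,"offset":[240,-43.6,0],"angular":[0,0,-80]}]' 50
python3 -m crank '[{"grip":1,"offset":[0,0,0],"angular":[0,0,-8]},{"grip":1,"offset":[0,0,0],"angular":[0,0,-12.2]},{"grip":1,"offset":[0,0,0],"angular":[0,0,-12.2]},{"grip":1,"offset":[0,0,0],"angular":[0,0,-12.2]},{"grip":1,"offset":[0,0,0],"angular":[0,0,-12.2]}]'
python3 -c "
from g import *
near([.387,.3396,.107],92.7)"
```

```text
t: 18.05
tcp_pos: [0.3862, 0.3398, 0.2162]
tool_rot: [0.08, 0.997, -0.001, -0.002]
force: [-0.4, -1.2, -2.2]
finger_gap: 0.648
t: 18.55
tcp_pos: [0.3876, 0.3389, 0.2179]
tool_rot: [-0.022, 1.0, -0.0, -0.001]
force: [-0.6, 0.1, -2.7]
finger_gap: 0.645
off [  0.3   0.8 110.9] ang [-0.05 -0.11 -0.15] | tcp [0.3876 0.3389 0.2179] q [ 0.5   0.4   1.72  0.    1.02 -1.11] gap 0.645 t 18.6
```

```bash
python3 -m crank '[{"grip":1,"offset":[0.3,0.8,30],"angular":[0,0,0]},{"grip":1,"offset":[0.3,0.8,65],"angular":[0,0,0]},{"grip":1,"offset":[0.3,0.8,95],"angular":[0,0,0]},{"grip":1,"offset":[0.3,0.8,107],"angular":[0,0,0]},{"grip":1,"offset":[0.3,0.8,111],"angular":[0,0,0]},{"grip":1,"offset":[0.3,0.8,112],"angular":[0,0,0]},{"grip":1,"offset":[0.3,0.8,112.5],"angular":[0,0,0]},{"grip":1,"offset":[0.3,0.8,112.5],"angular":[0,0,0]},{"grip":1,"offset":[0.3,0.8,112.5],"angular":[0,0,0]}]' 50
```

```text
t: 19.45
tcp_pos: [0.3882, 0.3405, 0.1073]
tool_rot: [-0.023, 1.0, 0.0, 0.001]
force: [-0.2, 0.3, -1.0]
finger_gap: 0.642
```

```bash
python3 -m crank '[{"grip":1,"offset":[0,0,0.5],"angular":[0,0,0]},{"grip":1,"offset":[0,0,1],"angular":[0,0,0]},{"grip":1,"offset":[0,0,1],"angular":[0,0,0]},{"grip":1,"offset":[0,0,1],"angular":[0,0,0]}]' 50
```

```text
t: 19.85
tcp_pos: [0.3879, 0.3402, 0.1056]
tool_rot: [-0.023, 1.0, 0.0, 0.0]
force: [-0.7, 0.6, 1.0]
finger_gap: 0.641
```

```bash
python3 -m crank '[{"grip":0.5,"offset":[0,0,0],"angular":[0,0,0]},{"grip":0,"offset":[0,0,0],"angular":[0,0,0]},{"grip":0,"offset":[0,0,0],"angular":[0,0,0]},{"grip":0,"offset":[0,0,0],"angular":[0,0,0]},{"grip":0,"offset":[0,0,-30],"angular":[0,0,0]},{"grip":0,"offset":[0,0,-75],"angular":[0,0,0]},{"grip":0,"offset":[0,0,-115],"angular":[0,0,0]},{"grip":0,"offset":[0,0,-155],"angular":[0,0,0]},{"grip":0,"offset":[0,0,-155],"angular":[0,0,0]},{"grip":0,"offset":[0,0,-155],"angular":[0,0,0]}]' 50
python3 -c "
from g import *
s=snap('side'); crop(s,'s3',60,240,100,230,4)
s=snap('top','t1'); crop(s,'t1',70,270,160,310,4)
print(manip.sense())"
```

```text
t: 20.85
tcp_pos: [0.3879, 0.3403, 0.2612]
tool_rot: [-0.023, 1.0, 0.001, 0.001]
force: [0.9, 0.5, 0.1]
finger_gap: 0.996
{'t': 20.95, 'q': array([ 5.03192374e-01,  3.45336315e-01,  1.67089468e+00,  8.99084652e-07,
        1.12829879e+00, -1.11356950e+00]), 'qd': array([-4.64763039e-05,  1.50547582e-02,  6.99233339e-03,  5.82218991e-04,
        7.13698911e-04,  1.63878488e-03]), 'tau': array([ 3.18683416e-02, -3.56760406e+01, -1.75010705e+01,  4.01404077e-04,
       -1.72573241e-02,  5.65570417e-06]), 'tcp_pos': array([0.38668122, 0.33955628, 0.2590562 ]), 'tool_rot': array([-2.29805344e-02,  9.99734834e-01, -6.78065638e-04, -1.30265495e-03]), 'force': array([ 0.31174407,  0.08956242, -0.85365934]), 'ft_torque': array([ 0.03783081, -0.01325329, -0.02549468]), 'finger_gap': 0.9998131419993037}
```

View pics/s3.png

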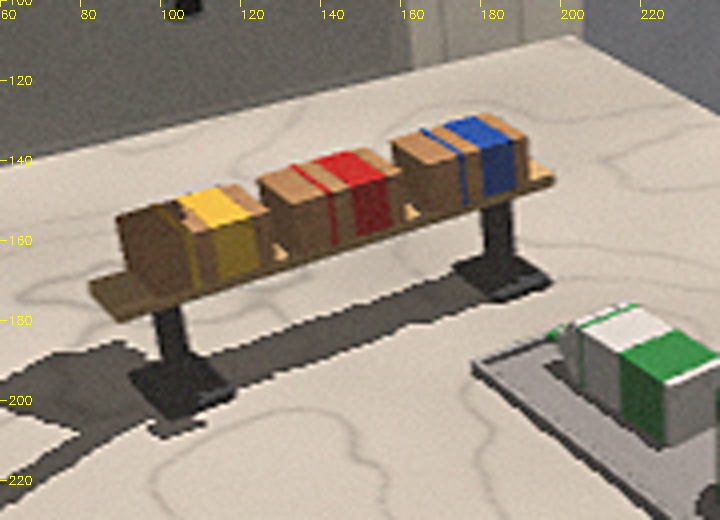

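View pics/t1.png

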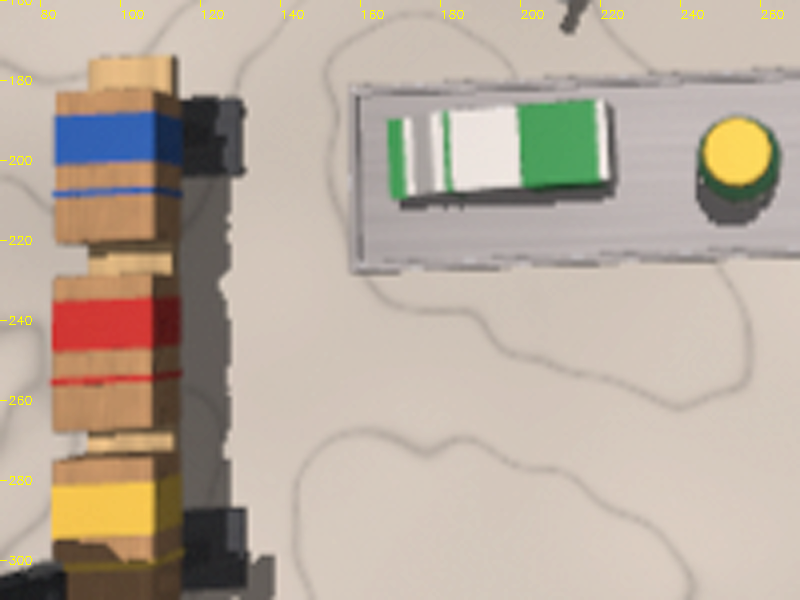

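```bash
python3 -c "
from g import *
near([.606,.131,.18],4)"
```

```text
off [-209.7 -218.3   78.8] ang [-1.800e-01 -6.000e-02  8.863e+01] | tcp [0.3867 0.3396 0.2591] q [ 0.5   0.35  1.67  0.    1.13 -1.11] gap 1.0 t 20.9
```

```bash
python3 -m crank '[{"grip":0.2,"offset":[-20,-20,0],"angular":[0,0,8]},{"grip":0.2,"offset":[-40,-42,0],"angular":[0,0,16]},{"grip":0.2,"offset":[-62,-65,5],"angular":[0,0,24]},{"grip":0.2,"offset":[-85,-88,10],"angular":[0,0,32]},{"grip":0.2,"offset":[-106,-110,15],"angular":[0,0,40]},{"grip":0.2,"offset":[-127,-132,20],"angular":[0,0,48]},{"grip":0.2,"offset":[-148,-154,25],"angular":[0,0,56]},{"grip":0.2,"offset":[-170,-176,30],"angular":[0,0,64]},{"grip":0.2,"offset":[-190,-198,35],"angular":[0,0,72]},{"grip":0.2,"offset":[-210,-218,40],"angular":[0,0,80]}]' 50
python3 -m crank '[{"grip":0.2,"offset":[0,0,10],"angular":[0,0,8.5]},{"grip":0.2,"offset":[0,0,10],"angular":[0,0,8.5]},{"grip":0.2,"offset":[0,0,10],"angular":[0,0,8.5]},{"grip":0.2,"offset":[0,0,10],"angular":[0,0,8.5]},{"grip":0.2,"offset":[0,0,10],"angular":[0,0,8.5]}]'
python3 -c "
from g import *
near([.606,.131,.022],4)
snap('wrist','w5')"
```

```text
t: 21.95
tcp_pos: [0.607, 0.1307, 0.2175]
tool_rot: [0.627, 0.779, -0.002, -0.002]
force: [-0.2, -0.2, 0.2]
finger_gap: 0.799
t: 22.45
tcp_pos: [0.6072, 0.1326, 0.2106]
tool_rot: [0.68, 0.733, 0.0, 0.0]
force: [-0.2, -0.3, -0.2]
finger_gap: 0.802
off [ -1.5  -1.4 188.6] ang [ 0.01 -0.    0.26] | tcp [0.6072 0.1326 0.2106] q [ 0.04  0.55  1.46  0.    1.13 -0.04] gap 0.802 t 22.4
```

View pics/w5.png

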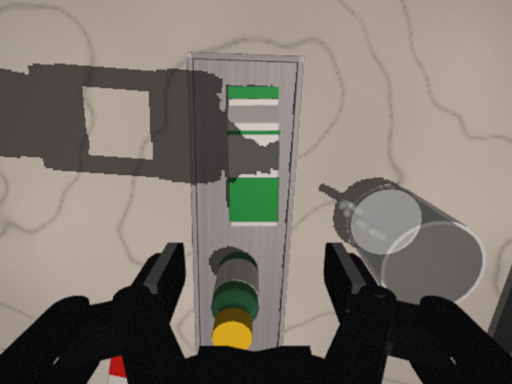

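```bash
python3 -m crank '[{"grip":0.2,"offset":[-1.5,-1.4,50],"angular":[0,0,0]},{"grip":0.2,"offset":[-1.5,-1.4,100],"angular":[0,0,0]},{"grip":0.2,"offset":[-1.5,-1.4,145],"angular":[0,0,0]},{"grip":0.2,"offset":[-1.5,-1.4,175],"angular":[0,0,0]},{"grip":0.2,"offset":[-1.5,-1.4,188],"angular":[0,0,0]},{"grip":0.2,"offset":[-1.5,-1.4,188],"angular":[0,0,0]},{"grip":1,"offset":[-1.5,-1.4,188],"angular":[0,0,0]},{"grip":1,"offset":[-1.5,-1.4,188],"angular":[0,0,0]},{"grip":1,"offset":[-1.5,-1.4,188],"angular":[0,0,0]},{"grip":1,"offset":[-1.5,-1.4,188],"angular":[0,0,0]}]' 40
python3 -m crank '[{"grip":1,"offset":[0,0,0],"angular":[0,0,0]},{"grip":1,"offset":[0,0,0],"angular":[0,0,0]},{"grip":1,"offset":[0,0,-30],"angular":[0,0,0]},{"grip":1,"offset":[0,0,-70],"angular":[0,0,0]},{"grip":1,"offset":[0,0,-100],"angular":[0,0,0]},{"grip":1,"offset":[0,0,-100],"angular":[0,0,0]},{"grip":1,"offset":[0,0,-100],"angular":[0,0,0]}]' 40
python3 -c "
from g import *
near([.46,.03,.12],4)"
```

```text
t: 23.5
tcp_pos: [0.6077, 0.1306, 0.0244]
tool_rot: [0.681, 0.732, 0.001, 0.001]
force: [0.7, -0.8, 6.7]
finger_gap: 0.58
t: 24.2
tcp_pos: [0.6058, 0.1304, 0.1224]
tool_rot: [0.681, 0.732, 0.0, 0.0]
force: [0.0, 0.3, -2.9]
finger_gap: 0.58
off [ -89.6 -152.7    2.4] ang [0.01 0.   0.14] | tcp [0.6058 0.1304 0.1224] q [ 0.03  0.66  1.54 -0.    0.95 -0.04] gap 0.58 t 24.2
```

```bash
python3 -m crank '[{"grip":1,"offset":[0,-25,0],"angular":[0,0,0]},{"grip":1,"offset":[0,-60,0],"angular":[0,0,0]},{"grip":1,"offset":[-15,-95,0],"angular":[0,0,0]},{"grip":1,"offset":[-45,-125,0],"angular":[0,0,0]},{"grip":1,"offset":[-75,-150,20],"angular":[0,0,0]},{"grip":1,"offset":[-90,-153,50],"angular":[0,0,0]},{"grip":1,"offset":[-90,-153,80],"angular":[0,0,0]},{"grip":1,"offset":[-90,-153,95],"angular":[0,0,0]},{"grip":1,"offset":[-90,-153,98],"angular":[0,0,0]},{"grip":1,"offset":[-90,-153,98],"angular":[0,0,0]}]' 40
```

```text
t: 25.2
tcp_pos: [0.4588, 0.0298, 0.023]
tool_rot: [0.681, 0.732, -0.001, -0.002]
force: [1.0, 0.0, -2.7]
finger_gap: 0.576
```

```bash
python3 -m crank '[{"grip":1,"offset":[0,0,1.5],"angular":[0,0,0]},{"grip":1,"offset":[0,0,2.5],"angular":[0,0,0]},{"grip":1,"offset":[0,0,2.5],"angular":[0,0,0]},{"grip":0.4,"offset":[0,0,2.5],"angular":[0,0,0]},{"grip":0.2,"offset":[0,0,2.5],"angular":[0,0,0]},{"grip":0.2,"offset":[0,0,2.5],"angular":[0,0,0]},{"grip":0.2,"offset":[0,0,2.5],"angular":[0,0,0]}]' 40
python3 -c "
from g import *
near([.46,.03,.2],4)"
```

```text
t: 25.9
tcp_pos: [0.4603, 0.0296, 0.0221]
tool_rot: [0.681, 0.732, 0.0, 0.0]
force: [0.7, 0.1, 0.0]
finger_gap: 0.799
off [   0.4   -0.2 -177.9] ang [0.04 0.01 0.13] | tcp [0.4603 0.0296 0.0221] q [-0.18  0.71  1.99 -0.    0.44 -0.25] gap 0.799 t 25.9
```

```bash
cat >> g.py <<'E'
def tilt(P,top,back=0,deg=45,flip=False,q=None):
    """lying: P grasp point, top = unit dir base->top (2d). tool leans over top, z toward base."""
    top=np.array([*top,0.]);top/=np.linalg.norm(top); a=np.radians(deg)
    z=-top*np.sin(a)+np.array([0,0,-np.cos(a)]); side=np.cross([0,0,1],top)
    pos=np.array(P)+z*(manip.grip_depth-back)
    s=manip.sense(); R0=Ro.from_quat(s["tool_rot"])
    R=min([tool(z,side),tool(z,-side)],key=lambda r:(R0.inv()*r).magnitude()); rel(pos,R)
E
python3 -m crank '[{"grip":0.2,"offset":[0,0,-40],"angular":[0,0,0]},{"grip":0.2,"offset":[0,0,-85],"angular":[0,0,0]},{"grip":0.2,"offset":[0,0,-130],"angular":[0,0,0]},{"grip":0.2,"offset":[0,0,-170],"angular":[0,0,0]},{"grip":0.2,"offset":[0,0,-170],"angular":[0,0,0]},{"grip":0.2,"offset":[0,0,-170],"angular":[0,0,0]}]'
python3 -c "
from g import *
tilt([.458,.0585,.030],[-.0705,.9975],.09)
s=snap('top'); crop(s,'t2',180,330,190,300,5);s=snap('side'); cv2.imwrite('pics/s4.png',s['pixels'][:,:,::-1])"
```

```text
t: 26.5
tcp_pos: [0.4603, 0.0296, 0.1926]
tool_rot: [0.681, 0.732, 0.001, 0.001]
force: [0.2, -0.0, 0.1]
finger_gap: 0.798
off [ 79.5  -0.4 112.2] ang [ 1.600e-01 -4.497e+01  4.000e-02] | tcp [0.4603 0.0296 0.1926] q [-0.18  0.37  1.88 -0.    0.9  -0.25] gap 0.798 t 26.5
```

View pics/t2.png

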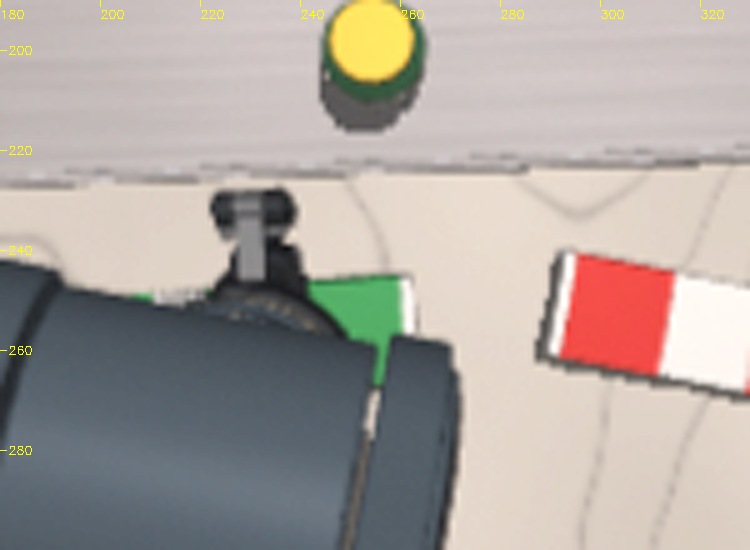

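View pics/s4.png

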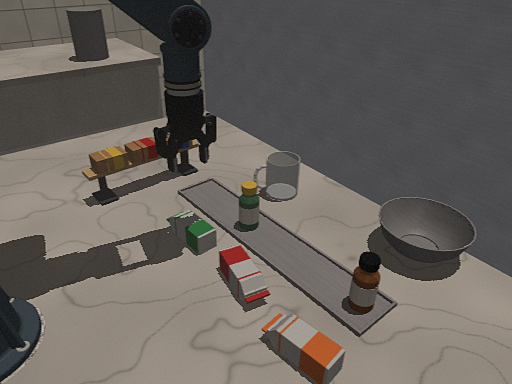

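```bash
python3 -c "
from g import *
s=snap('top'); print(ray(s,261.2,245,.05))"
python3 -m crank '[{"grip":0.2,"offset":[10,0,0],"angular":[0,-8,0]},{"grip":0.2,"offset":[30,0,0],"angular":[0,-16,0]},{"grip":0.2,"offset":[50,0,0],"angular":[0,-24,0]},{"grip":0.2,"offset":[70,0,0],"angular":[0,-32,0]},{"grip":0.2,"offset":[80,0,10],"angular":[0,-40,0]},{"grip":0.2,"offset":[80,0,30],"angular":[0,-45,0]},{"grip":0.2,"offset":[80,0,60],"angular":[0,-45,0]},{"grip":0.2,"offset":[80,0,90],"angular":[0,-45,0]},{"grip":0.2,"offset":[80,0,112],"angular":[0,-45,0]},{"grip":0.2,"offset":[80,0,112],"angular":[0,-45,0]}]'
python3 -c "
from g import *
tilt([.458,.0585,.030],[-.0705,.9975],.0)"
```

```text
[ 0.4906459  -0.02152471  0.05      ]
t: 27.65
tcp_pos: [0.4518, 0.1085, 0.0758]
tool_rot: [0.628, 0.677, -0.264, 0.278]
force: [-0.3, -1.0, 0.2]
finger_gap: 0.804
off [-3.   3.1 86.7] ang [-0.3   0.13  0.44] | tcp [0.4518 0.1085 0.0758] q [ 0.42  0.81  1.79 -0.85  1.07  0.98] gap 0.804 t 27.6
```

```bash
python3 -m crank '[{"grip":0.2,"offset":[0,3,20],"angular":[0,0,0]},{"grip":0.2,"offset":[0,3,45],"angular":[0,0,0]},{"grip":0.2,"offset":[0,3,70],"angular":[0,0,0]},{"grip":0.2,"offset":[0,3,84],"angular":[0,0,0]},{"grip":0.2,"offset":[0,3,84],"angular":[0,0,0]},{"grip":0.2,"offset":[0,3,84],"angular":[0,0,0]}]'
python3 -c "
from g import *
tilt([.458,.062,.030],[-.0705,.9975],.0)
print(manip.sense()['force'])
s=snap('side'); crop(s,'s5',120,300,150,280,4)"
```

```text
t: 28.25
tcp_pos: [0.4616, 0.0503, 0.0207]
tool_rot: [0.629, 0.676, -0.261, 0.28]
force: [-0.6, 1.2, 0.8]
finger_gap: 0.801
off [ 1.9 -2.8  3.6] ang [0.03 0.02 0.06] | tcp [0.4616 0.0503 0.0207] q [ 0.31  0.91  1.85 -1.02  0.94  1.1 ] gap 0.801 t 28.2
[-0.58960945  1.1864781   0.75025292]
```

View pics/s5.png

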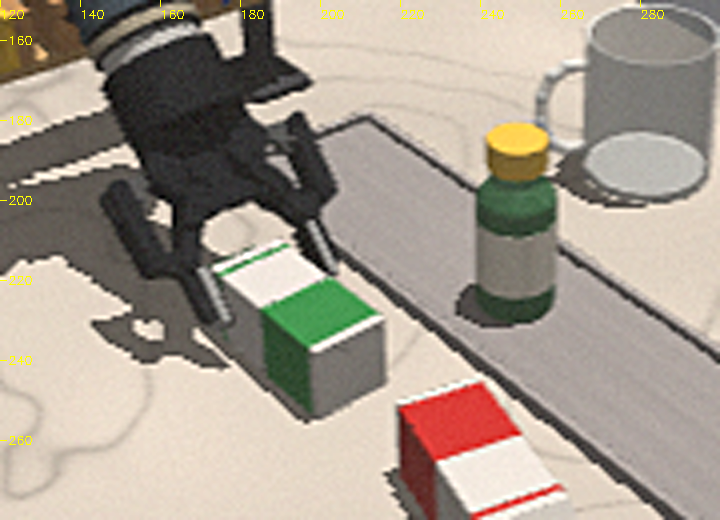

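```bash
python3 -m crank '[{"grip":0.2,"offset":[2,-2.8,3.6],"angular":[0,0,0]},{"grip":0.2,"offset":[2,-2.8,3.6],"angular":[0,0,0]},{"grip":1,"offset":[2,-2.8,3.6],"angular":[0,0,0]},{"grip":1,"offset":[2,-2.8,3.6],"angular":[0,0,0]},{"grip":1,"offset":[2,-2.8,3.6],"angular":[0,0,0]},{"grip":1,"offset":[2,-2.8,3.6],"angular":[0,0,0]},{"grip":1,"offset":[2,-2.8,3.6],"angular":[0,0,0]}]' 60
python3 -c "
from g import *
s=manip.sense();R0=Ro.from_quat(s['tool_rot']);print(s['tcp_pos'],s['finger_gap'],s['force'],R0.inv().apply([0,0,150.]).round(1))"
```

```text
t: 29.0
tcp_pos: [0.4591, 0.0493, 0.0168]
tool_rot: [0.629, 0.676, -0.26, 0.28]
force: [-1.8, 3.9, 5.5]
finger_gap: 0.576
[0.45909513 0.04933209 0.01683181] 0.5757115953464061 [-1.78897446  3.94966011  5.5306633 ] [-1.061e+02  1.000e-01 -1.061e+02]
```

```bash
python3 -m crank '[{"grip":1,"offset":[-15,0,-15],"angular":[0,0,0]},{"grip":1,"offset":[-45,0,-45],"angular":[0,0,0]},{"grip":1,"offset":[-75,0,-75],"angular":[0,0,0]},{"grip":1,"offset":[-105,0,-105],"angular":[0,0,0]},{"grip":1,"offset":[-130,0,-130],"angular":[0,8,0]},{"grip":1,"offset":[-150,0,-150],"angular":[0,16,0]},{"grip":1,"offset":[-150,0,-150],"angular":[0,24,0]},{"grip":1,"offset":[-150,0,-150],"angular":[0,32,0]},{"grip":1,"offset":[-150,0,-150],"angular":[0,40,0]},{"grip":1,"offset":[-150,0,-150],"angular":[0,45,0]}]' 60
python3 -m crank '[{"grip":1,"offset":[0,0,0],"angular":[0,8,0]},{"grip":1,"offset":[0,0,0],"angular":[0,16,0]},{"grip":1,"offset":[0,0,0],"angular":[0,24,0]},{"grip":1,"offset":[0,0,0],"angular":[0,32,0]},{"grip":1,"offset":[0,0,0],"angular":[0,40,0]},{"grip":1,"offset":[0,0,0],"angular":[0,45,0]},{"grip":1,"offset":[0,0,0],"angular":[0,45,0]},{"grip":1,"offset":[0,0,0],"angular":[0,45,0]}]' 60
python3 -c "
from g import *
s=manip.sense();print(s['tcp_pos'],s['finger_gap'],s['force'],s['q'].round(2),Ro.from_quat(s['tool_rot']).as_matrix().round(3))
s=snap('side'); cv2.imwrite('pics/s6.png',s['pixels'][:,:,::-1])"
```

```text
t: 30.0
tcp_pos: [0.4585, 0.0481, 0.2288]
tool_rot: [0.682, 0.731, 0.002, -0.001]
force: [0.0, 0.2, -3.8]
finger_gap: 0.583
t: 30.8
tcp_pos: [0.4585, 0.0487, 0.2278]
tool_rot: [0.63, 0.676, 0.26, -0.28]
force: [0.5, -0.2, -3.1]
finger_gap: 0.579
[0.45848923 0.04865147 0.22780053] 0.5793251423401786 [ 0.50643054 -0.21797317 -3.05047664] [-0.55  0.5   1.83  0.62  1.38 -0.92] [[-0.049  0.997 -0.052]
 [ 0.706  0.071  0.704]
 [ 0.706 -0.002 -0.708]]
```

View pics/s6.png

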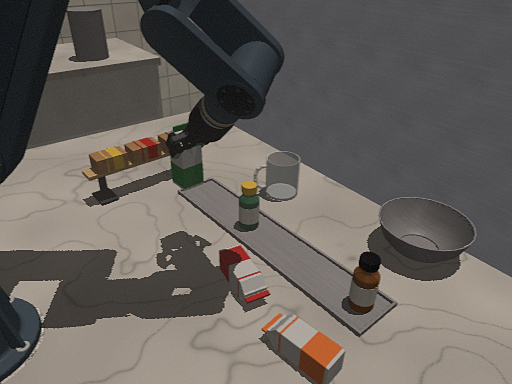

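```bash
python3 -c "
from g import *
s=manip.sense();rel([.5935,.158,.2278],Ro.from_quat(s['tool_rot']))
print(Ro.from_quat(s['tool_rot']).inv().apply([0,0,-100]))"
```

```text
off [ 69.6 142.5  70. ] ang [0. 0. 0.] | tcp [0.4585 0.0492 0.2283] q [-0.55  0.5   1.83  0.62  1.38 -0.92] gap 0.579 t 30.9
[-70.60231977   0.09089076  70.81881235]
```

```bash
python3 -m crank '[{"grip":1,"offset":[8,16,8],"angular":[0,0,0]},{"grip":1,"offset":[20,40,20],"angular":[0,0,0]},{"grip":1,"offset":[32,65,32],"angular":[0,0,0]},{"grip":1,"offset":[44,90,44],"angular":[0,0,0]},{"grip":1,"offset":[56,115,56],"angular":[0,0,0]},{"grip":1,"offset":[65,135,65],"angular":[0,0,0]},{"grip":1,"offset":[69.6,142.5,70],"angular":[0,0,0]},{"grip":1,"offset":[69.6,142.5,70],"angular":[0,0,0]},{"grip":1,"offset":[69.6,142.5,70],"angular":[0,0,0]}]' 60
python3 -c "
from g import *
z=np.array([-.052,.7,-.708]);y=np.array([.997,.071,0])
rel([.5935,.158,.080],tool(z,y))
s=snap('side'); crop(s,'s7',80,260,60,200,4)"
```

```text
t: 31.75
tcp_pos: [0.5924, 0.1581, 0.2283]
tool_rot: [0.629, 0.677, 0.26, -0.281]
force: [-1.1, 0.5, -3.6]
finger_gap: 0.582
off [-104.9    1.3  104.8] ang [-0.05 -0.21  0.06] | tcp [0.5924 0.1581 0.2283] q [-0.27  0.62  1.55  0.75  1.37 -0.65] gap 0.582 t 31.8
```

View pics/s7.png

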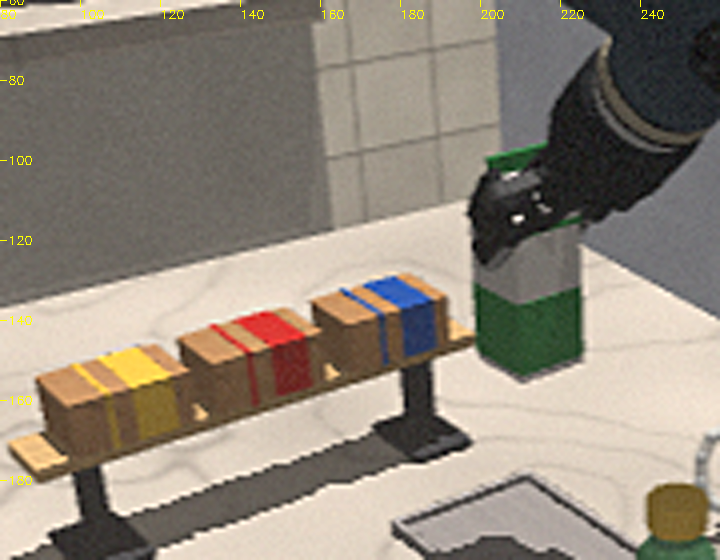

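```bash
python3 -m crank '[{"grip":1,"offset":[-20,0.5,20],"angular":[0,0,0]},{"grip":1,"offset":[-45,1,45],"angular":[0,0,0]},{"grip":1,"offset":[-70,1.3,70],"angular":[0,0,0]},{"grip":1,"offset":[-90,1.3,90],"angular":[0,0,0]},{"grip":1,"offset":[-99,1.3,99],"angular":[0,0,0]},{"grip":1,"offset":[-103,1.3,103],"angular":[0,0,0]},{"grip":1,"offset":[-103,1.3,103],"angular":[0,0,0]},{"grip":1,"offset":[-103,1.3,103],"angular":[0,0,0]}]' 60
python3 -c "
from g import *
s=snap('side'); crop(s,'s8',140,280,130,250,5)"
```

```text
t: 32.6
tcp_pos: [0.596, 0.1576, 0.0839]
tool_rot: [0.629, 0.677, 0.261, -0.279]
force: [0.1, 0.9, -3.1]
finger_gap: 0.581
```

View pics/s8.png

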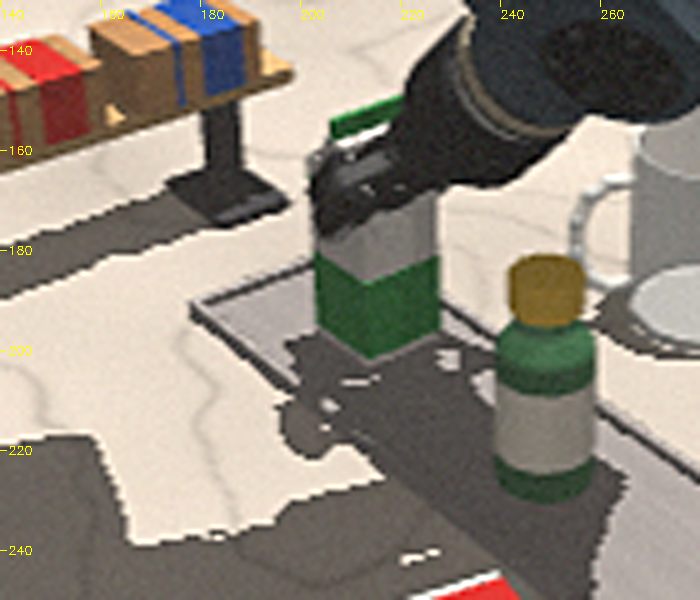

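Clear of the bottle, a few mm above the floor. I'll lower in small steps.

```bash
python3 -m crank '[{"grip":1,"offset":[-1.5,0,1.5],"angular":[0,0,0]},{"grip":1,"offset":[-2.5,0,2.5],"angular":[0,0,0]},{"grip":1,"offset":[-2.5,0,2.5],"angular":[0,0,0]},{"grip":1,"offset":[-2.5,0,2.5],"angular":[0,0,0]}]' 60
```

```text
t: 33.05
tcp_pos: [0.5952, 0.158, 0.0793]
tool_rot: [0.629, 0.676, 0.261, -0.28]
force: [0.0, 0.4, -3.0]
finger_gap: 0.576
```

```bash
python3 -m crank '[{"grip":1,"offset":[-0.7,0,0.7],"angular":[0,0,0]},{"grip":1,"offset":[-1.4,0,1.4],"angular":[0,0,0]},{"grip":1,"offset":[-1.4,0,1.4],"angular":[0,0,0]},{"grip":1,"offset":[-1.4,0,1.4],"angular":[0,0,0]}]' 60
```

```text
t: 33.45
tcp_pos: [0.5953, 0.1579, 0.0778]
tool_rot: [0.629, 0.676, 0.261, -0.28]
force: [-1.4, -1.2, 2.7]
finger_gap: 0.575
```

```bash
python3 -m crank '[{"grip":0.42,"offset":[0,0,0],"angular":[0,0,0]},{"grip":0.35,"offset":[0,0,0],"angular":[0,0,0]},{"grip":0.25,"offset":[0,0,0],"angular":[0,0,0]},{"grip":0.25,"offset":[0,0,0],"angular":[0,0,0]},{"grip":0.25,"offset":[0,0,-15],"angular":[0,0,0]},{"grip":0.25,"offset":[0,0,-40],"angular":[0,0,0]},{"grip":0.25,"offset":[0,0,-75],"angular":[0,0,0]},{"grip":0.25,"offset":[0,0,-110],"angular":[0,0,0]},{"grip":0.25,"offset":[-20,0,-150],"angular":[0,0,0]},{"grip":0.25,"offset":[-20,0,-150],"angular":[0,0,0]}]' 60
python3 -c "
from g import *
s=snap('side'); crop(s,'s9',140,280,110,230,5)
s=snap('top'); crop(s,'t3',70,270,130,270,4);  crop(s,'t3b',250,430,160,290,4)"
```

```text
t: 34.45
tcp_pos: [0.6073, 0.0316, 0.1716]
tool_rot: [0.631, 0.676, 0.262, -0.275]
force: [0.4, -0.1, 0.1]
finger_gap: 0.747
```

View pics/s9.png

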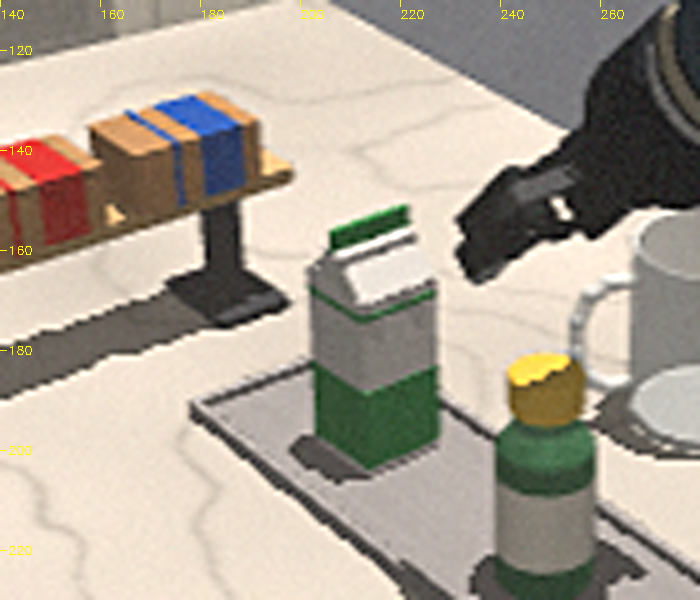

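View pics/t3.png

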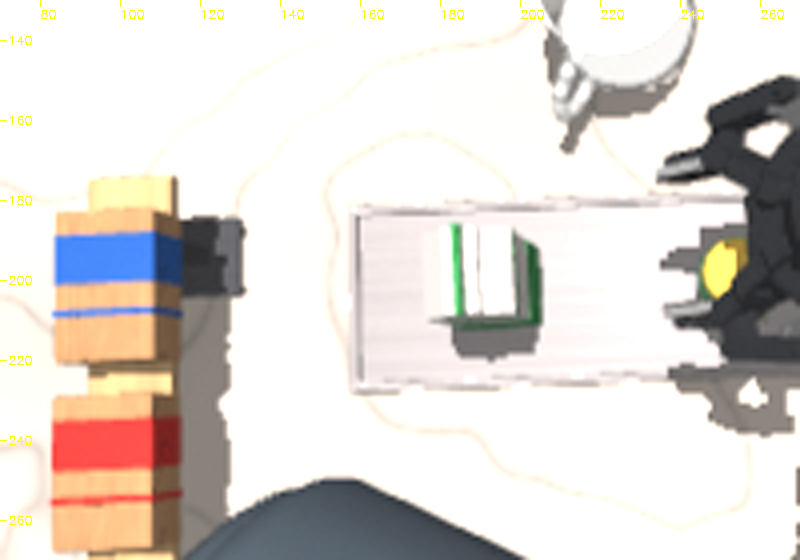

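View pics/t3b.png

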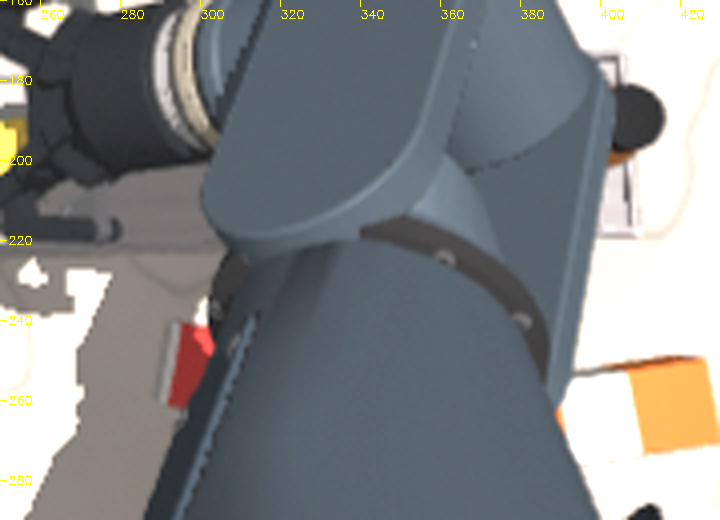

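```bash
python3 -m crank '[{"grip":0.2,"offset":[15,0,-15],"angular":[0,0,0]},{"grip":0.2,"offset":[40,0,-40],"angular":[0,-5,0]},{"grip":0.2,"offset":[57,0,-57],"angular":[0,-13,0]},{"grip":0.2,"offset":[57,0,-57],"angular":[0,-21,0]},{"grip":0.2,"offset":[57,0,-57],"angular":[0,-29,0]},{"grip":0.2,"offset":[57,0,-57],"angular":[0,-37,0]},{"grip":0.2,"offset":[57,0,-57],"angular":[0,-45,0]},{"grip":0.2,"offset":[57,0,-57],"angular":[0,-45,0]},{"grip":0.2,"offset":[57,0,-57],"angular":[0,-45,0]}]'
python3 -c "
from g import *
print(manip.sense()['q'].round(2),manip.sense()['tcp_pos'])
s=snap('top'); crop(s,'t4',250,440,160,300,4)"
```

```text
t: 35.45
tcp_pos: [0.6028, 0.0397, 0.249]
tool_rot: [0.68, 0.733, 0.0, -0.002]
force: [0.5, 0.1, -0.0]
finger_gap: 0.801
[-0.12  0.48  1.47  0.    1.2  -0.2 ] [0.60279569 0.03973244 0.2489719 ]
```

View pics/t4.png

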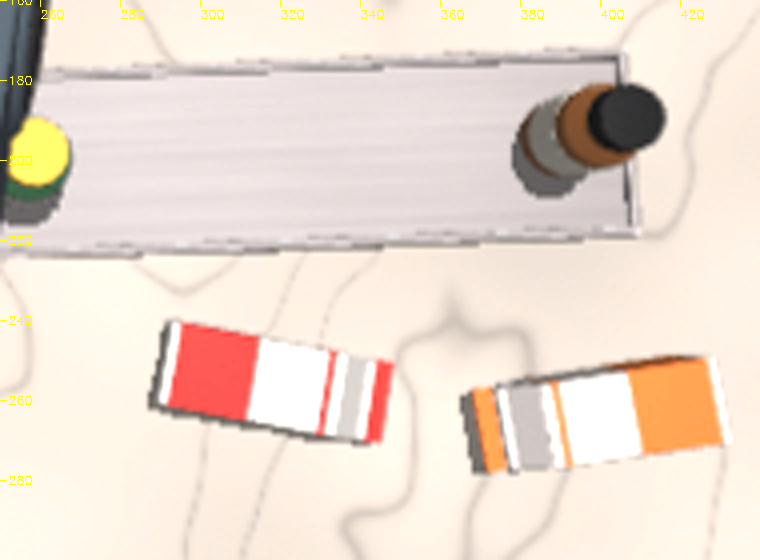

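```bash
python3 -c "
from g import *
near([.4638,-.1788,.2],-9.6)
tilt([.4638,-.1788,.03],[-.167,-.986],.09)"
```

```text
off [-206.6 -154.7   48.8] ang [-0.13 -0.11 13.79] | tcp [0.6031 0.0385 0.2489] q [-0.12  0.48  1.47  0.    1.2  -0.2 ] gap 0.799 t 35.5
off [-255.8 -166.5  168.3] ang [-5.55 44.67 13.03] | tcp [0.6031 0.0385 0.2489] q [-0.12  0.48  1.47  0.    1.2  -0.2 ] gap 0.799 t 35.5
```

```bash
python3 -m crank '[{"grip":0.2,"offset":[-25,-19,0],"angular":[0,0,5]},{"grip":0.2,"offset":[-60,-42,0],"angular":[0,0,10]},{"grip":0.2,"offset":[-95,-68,0],"angular":[0,0,13.8]},{"grip":0.2,"offset":[-130,-95,0],"angular":[0,0,13.8]},{"grip":0.2,"offset":[-165,-120,10],"angular":[0,0,13.8]},{"grip":0.2,"offset":[-195,-145,20],"angular":[0,0,13.8]},{"grip":0.2,"offset":[-206,-155,30],"angular":[0,0,13.8]},{"grip":0.2,"offset":[-206,-155,30],"angular":[0,0,13.8]},{"grip":0.2,"offset":[-206,-155,30],"angular":[0,0,13.8]}]'
python3 -c "
from g import *
tilt([.4638,-.1788,.03],[-.167,-.986],.09)"
```

```text
t: 36.4
tcp_pos: [0.4639, -0.1795, 0.2194]
tool_rot: [0.765, 0.644, 0.0, -0.001]
force: [-0.0, -0.1, -0.4]
finger_gap: 0.803
off [-5.000e+01  1.000e-01  1.389e+02] ang [ 0.06 44.91 -0.23] | tcp [ 0.4639 -0.1795  0.2194] q [-0.59  0.37  1.76  0.    1.01 -0.42] gap 0.803 t 36.4
```

```bash
python3 -m crank '[{"grip":0.2,"offset":[-10,0,0],"angular":[0,8,0]},{"grip":0.2,"offset":[-20,0,10],"angular":[0,16,0]},{"grip":0.2,"offset":[-35,0,30],"angular":[0,24,0]},{"grip":0.2,"offset":[-50,0,50],"angular":[0,32,0]},{"grip":0.2,"offset":[-50,0,80],"angular":[0,40,0]},{"grip":0.2,"offset":[-50,0,110],"angular":[0,45,0]},{"grip":0.2,"offset":[-50,0,139],"angular":[0,45,0]},{"grip":0.2,"offset":[-50,0,139],"angular":[0,45,0]},{"grip":0.2,"offset":[-50,0,139],"angular":[0,45,0]}]'
python3 -c "
from g import *
tilt([.4638,-.1788,.03],[-.167,-.986],.0)
s=snap('side'); crop(s,'s10',160,340,160,300,4)"
```

```text
t: 37.3
tcp_pos: [0.4565, -0.2274, 0.0811]
tool_rot: [0.705, 0.596, 0.293, -0.247]
force: [0.1, 0.2, 0.1]
finger_gap: 0.8
off [-1.5 -0.9 89.6] ang [-0.   -0.06  0.02] | tcp [ 0.4565 -0.2274  0.0811] q [-0.99  0.84  1.62  0.52  1.34 -1.11] gap 0.8 t 37.3
```

View pics/s10.png

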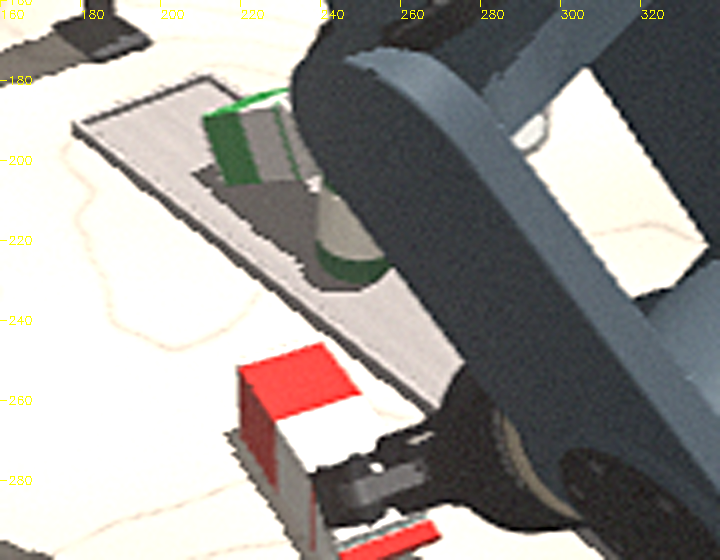

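```bash
python3 -m crank '[{"grip":0.2,"offset":[-1,-0.5,25],"angular":[0,0,0]},{"grip":0.2,"offset":[-1.5,-0.9,55],"angular":[0,0,0]},{"grip":0.2,"offset":[-1.5,-0.9,80],"angular":[0,0,0]},{"grip":0.2,"offset":[-1.5,-0.9,89],"angular":[0,0,0]},{"grip":0.2,"offset":[-1.5,-0.9,89],"angular":[0,0,0]},{"grip":0.2,"offset":[-1.5,-0.9,89],"angular":[0,0,0]}]'
python3 -c "
from g import *
tilt([.4638,-.1788,.03],[-.167,-.986],.0);print(manip.sense()['force'])
s=snap('side'); crop(s,'s11',160,340,160,300,4)"
```

```text
t: 37.95
tcp_pos: [0.4663, -0.1679, 0.0179]
tool_rot: [0.706, 0.597, 0.292, -0.245]
force: [-0.7, -0.6, -0.3]
finger_gap: 0.799
off [ 0.7 -0.6  2.2] ang [0.13 0.13 0.1 ] | tcp [ 0.4663 -0.1679  0.0179] q [-0.91  0.93  1.71  0.6   1.17 -1.18] gap 0.799 t 38.0
[-0.71424652 -0.57741284 -0.34486713]
```

View pics/s11.png

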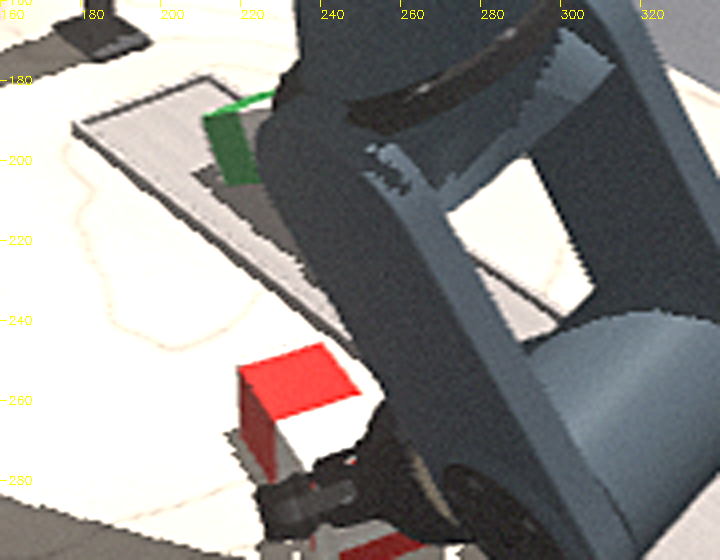

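```bash
python3 -m crank '[{"grip":0.2,"offset":[0,0,2],"angular":[0,0,0]},{"grip":1,"offset":[0,0,2],"angular":[0,0,0]},{"grip":1,"offset":[0,0,2],"angular":[0,0,0]},{"grip":1,"offset":[0,0,2],"angular":[0,0,0]},{"grip":1,"offset":[0,0,2],"angular":[0,0,0]},{"grip":1,"offset":[0,0,2],"angular":[0,0,0]}]' 60
python3 -c "
from g import *
s=manip.sense();R0=Ro.from_quat(s['tool_rot']);print(s['tcp_pos'],s['finger_gap'],s['force'],R0.inv().apply([0,0,150.]).round(1))"
```

```text
t: 38.6
tcp_pos: [0.4654, -0.166, 0.0158]
tool_rot: [0.706, 0.596, 0.293, -0.247]
force: [-1.9, -3.2, 4.9]
finger_gap: 0.584
[ 0.46540608 -0.16596045  0.01579039] 0.5844409801267927 [-1.91289754 -3.16777743  4.92185141] [ 106.1    0.  -106.1]
```

```bash
python3 -m crank '[{"grip":1,"offset":[15,0,-15],"angular":[0,0,0]},{"grip":1,"offset":[45,0,-45],"angular":[0,0,0]},{"grip":1,"offset":[75,0,-75],"angular":[0,0,0]},{"grip":1,"offset":[105,0,-105],"angular":[0,0,0]},{"grip":1,"offset":[130,0,-130],"angular":[0,-8,0]},{"grip":1,"offset":[150,0,-150],"angular":[0,-16,0]},{"grip":1,"offset":[150,0,-150],"angular":[0,-24,0]},{"grip":1,"offset":[150,0,-150],"angular":[0,-32,0]},{"grip":1,"offset":[150,0,-150],"angular":[0,-40,0]},{"grip":1,"offset":[150,0,-150],"angular":[0,-45,0]}]' 60
python3 -m crank '[{"grip":1,"offset":[0,0,0],"angular":[0,-8,0]},{"grip":1,"offset":[0,0,0],"angular":[0,-16,0]},{"grip":1,"offset":[0,0,0],"angular":[0,-24,0]},{"grip":1,"offset":[0,0,0],"angular":[0,-32,0]},{"grip":1,"offset":[0,0,0],"angular":[0,-40,0]},{"grip":1,"offset":[0,0,0],"angular":[0,-45,0]},{"grip":1,"offset":[0,0,0],"angular":[0,-45,0]},{"grip":1,"offset":[0,0,0],"angular":[0,-45,0]}]' 60
python3 -c "
from g import *
s=manip.sense();print(s['tcp_pos'],s['finger_gap'],s['force'],s['q'].round(2),Ro.from_quat(s['tool_rot']).as_matrix().round(3))
s=snap('side'); cv2.imwrite('pics/s12.png',s['pixels'][:,:,::-1])
s=snap('top'); cv2.imwrite('pics/t12.png',s['pixels'][:,:,::-1])"
```

```text
t: 39.6
tcp_pos: [0.4649, -0.1639, 0.2276]
tool_rot: [0.764, 0.646, -0.001, 0.001]
force: [-0.0, -0.1, -3.5]
finger_gap: 0.577
t: 40.4
tcp_pos: [0.4652, -0.1648, 0.2263]
tool_rot: [0.706, 0.597, -0.292, 0.245]
force: [-0.1, -0.9, -3.3]
finger_gap: 0.577
[ 0.46522559 -0.16475555  0.22630331] 0.5774948468897323 [-0.0642541  -0.88721061 -3.32413352] [-0.14  0.5   1.83 -0.93  1.08  0.6 ] [[ 0.117  0.986 -0.119]
 [ 0.699 -0.167 -0.695]
 [-0.705 -0.002 -0.709]]
```

View pics/s12.png

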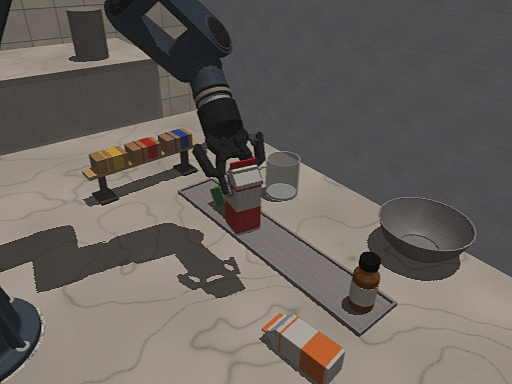

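View pics/t12.png

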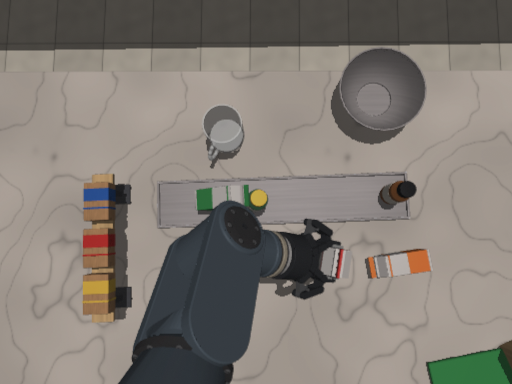

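```bash
python3 -c "
from g import *
z=np.array([-.119,-.697,-.707]);y=np.array([.986,-.167,0])
rel([.6073,-.254,.2263],tool(z,y))"
```

```text
off [-43.6 154.7  45.3] ang [-0.   -0.11 -0.12] | tcp [ 0.4655 -0.1659  0.2275] q [-0.14  0.5   1.82 -0.93  1.08  0.6 ] gap 0.576 t 40.5
```

```bash
python3 -m crank '[{"grip":1,"offset":[-5,17,5],"angular":[0,0,0]},{"grip":1,"offset":[-12,42,12],"angular":[0,0,0]},{"grip":1,"offset":[-20,70,20],"angular":[0,0,0]},{"grip":1,"offset":[-28,98,28],"angular":[0,0,0]},{"grip":1,"offset":[-36,125,36],"angular":[0,0,0]},{"grip":1,"offset":[-42,147,43],"angular":[0,0,0]},{"grip":1,"offset":[-43.6,154.7,45],"angular":[0,0,0]},{"grip":1,"offset":[-43.6,154.7,45],"angular":[0,0,0]},{"grip":1,"offset":[-43.6,154.7,45],"angular":[0,0,0]}]' 60
python3 -c "
from g import *
z=np.array([-.119,-.697,-.707]);y=np.array([.986,-.167,0])
rel([.6073,-.254,.083],tool(z,y))
s=snap('side'); crop(s,'s13',220,400,130,280,4)"
```

```text
t: 41.4
tcp_pos: [0.6059, -0.2531, 0.2262]
tool_rot: [0.706, 0.596, -0.293, 0.246]
force: [0.3, 0.2, -2.6]
finger_gap: 0.58
off [100.7   1.8 101.8] ang [-0.12 -0.05 -0.04] | tcp [ 0.6059 -0.2531  0.2262] q [-0.25  0.66  1.46 -0.89  1.14  0.36] gap 0.58 t 41.4
```

View pics/s13.png

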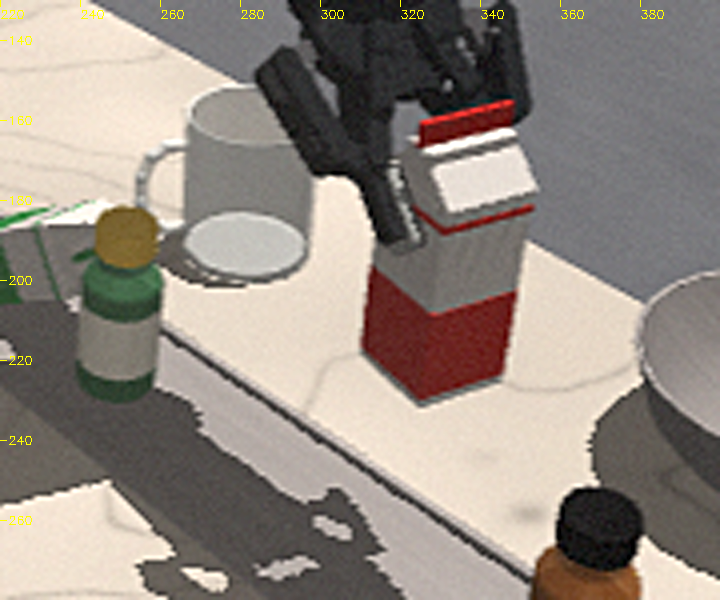

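```bash
python3 -m crank '[{"grip":1,"offset":[20,0.5,20],"angular":[0,0,0]},{"grip":1,"offset":[45,1,45],"angular":[0,0,0]},{"grip":1,"offset":[70,1.8,70],"angular":[0,0,0]},{"grip":1,"offset":[90,1.8,90],"angular":[0,0,0]},{"grip":1,"offset":[98,1.8,99],"angular":[0,0,0]},{"grip":1,"offset":[100.7,1.8,101.8],"angular":[0,0,0]},{"grip":1,"offset":[100.7,1.8,101.8],"angular":[0,0,0]},{"grip":1,"offset":[100.7,1.8,101.8],"angular":[0,0,0]}]' 60
python3 -m crank '[{"grip":1,"offset":[1,0,1],"angular":[0,0,0]},{"grip":1,"offset":[2,0,2],"angular":[0,0,0]},{"grip":1,"offset":[2,0,2],"angular":[0,0,0]},{"grip":1,"offset":[2,0,2],"angular":[0,0,0]}]' 60
```

```text
t: 42.25
tcp_pos: [0.6101, -0.2544, 0.0851]
tool_rot: [0.706, 0.596, -0.292, 0.248]
force: [0.5, -0.2, -2.6]
finger_gap: 0.578
t: 42.65
tcp_pos: [0.6094, -0.2543, 0.081]
tool_rot: [0.706, 0.596, -0.292, 0.247]
force: [0.9, 1.4, -0.7]
finger_gap: 0.574
```

```bash
python3 -m crank '[{"grip":1,"offset":[0.5,0,0.5],"angular":[0,0,0]},{"grip":1,"offset":[1,0,1],"angular":[0,0,0]},{"grip":1,"offset":[1,0,1],"angular":[0,0,0]}]' 60
python3 -c "
from g import *
s=snap('side'); crop(s,'s14',260,400,160,300,4)"
```

```text
t: 42.95
tcp_pos: [0.6094, -0.2543, 0.081]
tool_rot: [0.706, 0.595, -0.293, 0.248]
force: [-1.7, 3.5, 5.6]
finger_gap: 0.58
```

View pics/s14.png

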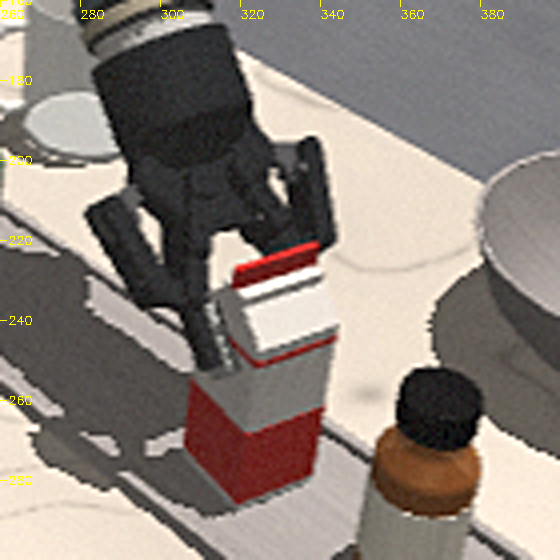

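```bash
python3 -m crank '[{"grip":0.42,"offset":[0,0,0],"angular":[0,0,0]},{"grip":0.35,"offset":[0,0,0],"angular":[0,0,0]},{"grip":0.25,"offset":[0,0,0],"angular":[0,0,0]},{"grip":0.25,"offset":[0,0,0],"angular":[0,0,0]},{"grip":0.25,"offset":[0,0,-15],"angular":[0,0,0]},{"grip":0.25,"offset":[0,0,-40],"angular":[0,0,0]},{"grip":0.25,"offset":[0,0,-75],"angular":[0,0,0]},{"grip":0.25,"offset":[-20,0,-120],"angular":[0,0,0]},{"grip":0.25,"offset":[-50,0,-150],"angular":[0,5,0]},{"grip":0.25,"offset":[-50,0,-150],"angular":[0,13,0]}]' 60
python3 -m crank '[{"grip":0.2,"offset":[0,0,0],"angular":[0,8,0]},{"grip":0.2,"offset":[0,0,0],"angular":[0,16,0]},{"grip":0.2,"offset":[0,0,0],"angular":[0,24,0]},{"grip":0.2,"offset":[0,0,0],"angular":[0,32,0]},{"grip":0.2,"offset":[0,0,0],"angular":[0,32,0]},{"grip":0.2,"offset":[0,0,0],"angular":[0,32,0]}]' 60
python3 -c "
from g import *
print(manip.sense()['q'].round(2),manip.sense()['tcp_pos'])
s=snap('side'); cv2.imwrite('pics/s15.png',s['pixels'][:,:,::-1])
s=snap('top'); crop(s,'t15',260,450,160,300,4)"
```

```text
t: 44.0
tcp_pos: [0.625, -0.1816, 0.2268]
tool_rot: [0.734, 0.622, -0.206, 0.181]
force: [0.2, -0.5, -0.3]
finger_gap: 0.75
t: 44.6
tcp_pos: [0.6205, -0.1847, 0.2206]
tool_rot: [0.765, 0.645, -0.001, 0.0]
force: [-1.2, 0.4, 0.4]
finger_gap: 0.799
[-0.46  0.57  1.38 -0.    1.19 -0.29] [ 0.62052446 -0.18468578  0.22056754]
```

View pics/s15.png

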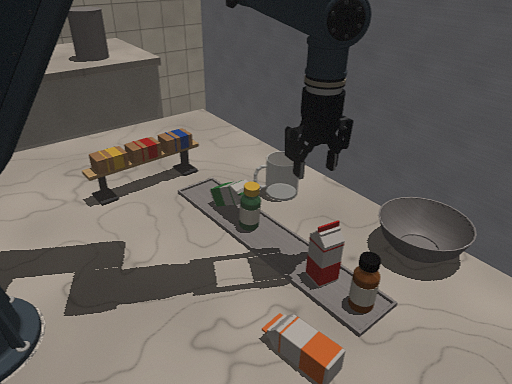

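View pics/t15.png

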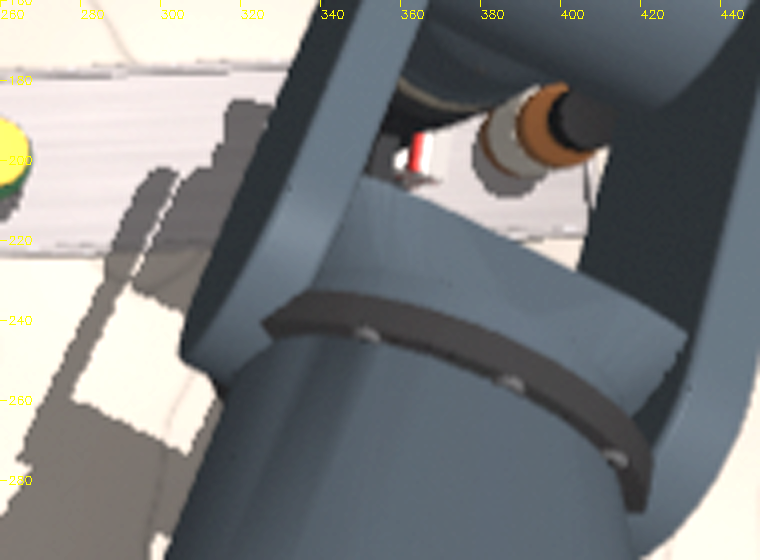

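```bash
cat > kin.py <<'E'
from g import *
D=[([1.0805,.5285,1.4339,0,1.1814,-.1785],[.19135,.5942,.2303],[.155,.988,-.001,0]),
([.2+.04,.75,1.86,0,.53,.19],[.4607,.227,.0125],[.689,.724,.001,.001]),
([.31,.91,1.85,-1.02,.94,1.1],[.4616,.0503,.0207],[.629,.676,-.261,.28]),
([-.55,.5,1.83,.62,1.38,-.92],[.4585,.0487,.2278],[.63,.676,.26,-.28]),
([-.91,.93,1.71,.6,1.17,-1.18],[.4663,-.1679,.0179],[.706,.597,.292,-.245]),
([-.25,.66,1.46,-.89,1.14,.36],[.6059,-.2531,.2262],[.706,.596,-.293,.246]),
([-.46,.57,1.38,0,1.19,-.29],[.6205,-.1847,.2206],[.765,.645,-.001,0])]
def fk(q,p):
    h,L1,L2,Lt,d=p
    R=Ro.from_euler('z',q[0]); x=np.array([0,0,h])+R.apply([0,d,0])
    R=R*Ro.from_euler('y',q[1]); x=x+R.apply([0,0,L1]); R=R*Ro.from_euler('y',q[2]); x=x+R.apply([0,0,L2])
    R=R*Ro.from_euler('z',q[3])*Ro.from_euler('y',q[4])*Ro.from_euler('z',q[5]); return x+R.apply([0,0,Lt]),R
f=lambda p:np.concatenate([fk(q,p)[0]-np.array(t) for q,t,_ in D])
r=least_squares(f,[.3,.45,.43,.25,.11]); p=r.x
lo=np.array([-3.08,-.75,.22,-1.43,0,-2.85]);hi=np.array([3.08,2.2,2.44,4.57,2.65,2.85])
def ik(pos,R,q0):
    g=lambda q:np.r_[(fk(q,p)[0]-pos)*5,(fk(q,p)[1].inv()*R).as_rotvec()]
    s=least_squares(g,np.clip(q0,lo+.01,hi-.01),bounds=(lo,hi)); return s.x,np.abs(s.fun).max()
if __name__=="__main__":
    print(p.round(4),abs(r.fun).max())
    for q,t,o in D: print((Ro.from_quat(o).inv()*fk(q,p)[1]).as_rotvec().round(2))
E
python3 kin.py
```

```text
[0.3014 0.4608 0.397  0.3029 0.1117] 0.019121471167715
[-0.    0.   -1.57]
[ 0.    0.   -1.57]
[ 0.01  0.   -1.57]
[ 0.   -0.   -1.57]
[ 0.    0.   -1.57]
[ 0.   -0.   -1.57]
[-0.   -0.   -1.57]
```

```bash
sed -i 's/h,L1,L2,Lt,d=p/h,L1,L2,Lt,d,a,b=p/; s/x=x+R.apply(\[0,0,L1\])/x=x+R.apply([a,0,L1])/; s/x=x+R.apply(\[0,0,L2\])/x=x+R.apply([b,0,L2])/; s/\[.3,.45,.43,.25,.11\]/[.3,.45,.43,.25,.11,0,0]/; s/return x+R.apply(\[0,0,Lt\]),R$/return x+R.apply([0,0,Lt]),R*Ro.from_euler("z",np.pi\/2)/' kin.py
cat > plan3.py <<'E'
from kin import *
def lie(P,top,back,deg=45):
    top=np.array([*top,0.]);top/=np.linalg.norm(top);a=np.radians(deg)
    z=-top*np.sin(a)+np.array([0,0,-np.cos(a)]);side=np.cross([0,0,1],top)
    return np.array(P)+z*(manip.grip_depth-back),tool(z,-side)
q=np.array([-.6,.5,1.7,-.4,1.1,.3])
for back in (.2,.09,0):
    x,R=lie([.4457,-.3355,.03],[-.149,.989],back); q1,e=ik(x,R,q); print("lie",back,q1.round(2),round(e,4))
    x,R=lie([.4457,-.3355,.03],[-.149,.989],back,30); q1,e=ik(x,R,q); print("lie30",back,q1.round(2),round(e,4))
E
python3 kin.py; python3 plan3.py
```

```text
[0.2713 0.5886 0.3866 0.2954 0.1114 0.0035 0.1138] 0.0021193820698880983
[0. 0. 0.]
[ 0.  0. -0.]
[ 0. -0. -0.]
[ 0. -0.  0.]
[ 0.  0. -0.]
[-0. -0. -0.]
[-0.  0.  0.]
lie 0.2 [-0.29  0.56  2.11 -1.43  0.7   0.83] 0.0276
lie30 0.2 [-0.51  0.41  2.01 -0.86  0.55  0.06] 0.0
lie 0.09 [-0.45  0.72  1.99 -1.43  0.64  0.74] 0.1164
lie30 0.09 [-0.61  0.64  2.02 -1.3   0.39  0.46] 0.0
lie 0 [-0.56  0.85  1.88 -1.43  0.59  0.66] 0.1582
lie30 0 [-0.67  0.8   1.94 -1.43  0.35  0.54] 0.0369
```

```bash
python3 -c "
from kin import *
near([.45,-.364,.2],8.5)
q,e=ik([.45,-.364,.018],down(8.5),[-.8,.7,1.8,0,.6,-.9]);print(q.round(2),e)
for a in (0,180):
  q,e=ik([.45,-.364,.018],down(8.5+a),[-.8,.7,1.8,0,.6,-.9]);print(q.round(2),e)
z=np.array([-.149*.7071,.989*.7071,-.7071])
for zz in (.2,.0785):
  q,e=ik([.604,-.077,zz],tool(z,[.989,.149,0]),[-.3,.6,1.5,.75,1.3,-.6]);print('stand',q.round(2),e)
"
```

```text
off [-206.9 -138.2   20.5] ang [ -0.09   0.05 -18.06] | tcp [ 0.6207 -0.1829  0.2201] q [-0.46  0.57  1.38 -0.    1.19 -0.29] gap 0.798 t 44.7
[-0.87  0.78  1.69  0.    0.67 -1.02] 1.0233563996209227e-10
[-0.87  0.78  1.69  0.    0.67 -1.02] 1.0233563996209227e-10
[-0.87  0.78  1.69  0.    0.67  2.12] 8.190281116992982e-11
stand [-0.58  0.75  1.33  0.56  1.63 -0.86] 5.942912828516e-11
stand [-0.58  0.92  1.37  0.56  1.46 -0.97] 1.0408340855860843e-15
```

```bash
python3 -m crank '[{"grip":0.2,"offset":[-15,-25,0],"angular":[0,0,-5]},{"grip":0.2,"offset":[-40,-60,0],"angular":[0,0,-10]},{"grip":0.2,"offset":[-70,-95,0],"angular":[0,0,-15]},{"grip":0.2,"offset":[-110,-120,0],"angular":[0,0,-18]},{"grip":0.2,"offset":[-150,-138,0],"angular":[0,0,-18]},{"grip":0.2,"offset":[-185,-138,10],"angular":[0,0,-18]},{"grip":0.2,"offset":[-207,-138,20],"angular":[0,0,-18]},{"grip":0.2,"offset":[-207,-138,20],"angular":[0,0,-18]},{"grip":0.2,"offset":[-207,-138,20],"angular":[0,0,-18]}]'
python3 -c "
from g import *
near([.45,-.364,.019],8.5)
s=snap('side'); crop(s,'s16',230,410,200,350,4)"
```

```text
t: 45.6
tcp_pos: [0.4505, -0.3637, 0.1999]
tool_rot: [0.653, 0.757, 0.0, -0.001]
force: [-0.4, 0.5, 0.1]
finger_gap: 0.799
off [ -0.5  -0.3 180.9] ang [-0.08 -0.1  -0.09] | tcp [ 0.4505 -0.3637  0.1999] q [-0.87  0.5   1.58 -0.    1.06 -1.02] gap 0.799 t 45.6
```

View pics/s16.png

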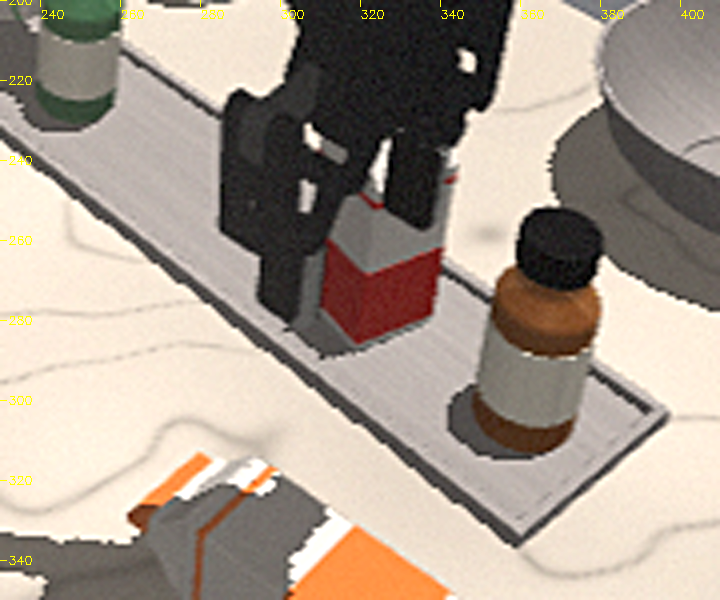

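```bash
python3 -m crank '[{"grip":0.2,"offset":[-0.5,-0.3,50],"angular":[0,0,0]},{"grip":0.2,"offset":[-0.5,-0.3,100],"angular":[0,0,0]},{"grip":0.2,"offset":[-0.5,-0.3,145],"angular":[0,0,0]},{"grip":0.2,"offset":[-0.5,-0.3,170],"angular":[0,0,0]},{"grip":0.2,"offset":[-0.5,-0.3,180],"angular":[0,0,0]},{"grip":0.2,"offset":[-0.5,-0.3,180],"angular":[0,0,0]},{"grip":1,"offset":[-0.5,-0.3,180],"angular":[0,0,0]},{"grip":1,"offset":[-0.5,-0.3,180],"angular":[0,0,0]},{"grip":1,"offset":[-0.5,-0.3,180],"angular":[0,0,0]},{"grip":1,"offset":[-0.5,-0.3,180],"angular":[0,0,0]}]' 50
python3 -m crank '[{"grip":1,"offset":[0,0,0],"angular":[0,0,0]},{"grip":1,"offset":[0,0,0],"angular":[0,0,0]},{"grip":1,"offset":[0,0,-30],"angular":[0,0,0]},{"grip":1,"offset":[0,0,-70],"angular":[0,0,0]},{"grip":1,"offset":[0,0,-100],"angular":[0,0,0]},{"grip":1,"offset":[0,0,-100],"angular":[0,0,0]},{"grip":1,"offset":[0,0,-100],"angular":[0,0,0]}]' 50
python3 -c "
from g import *
near([.46,.03,.12],4)"
```

```text
t: 46.65
tcp_pos: [0.451, -0.3667, 0.0224]
tool_rot: [0.654, 0.757, -0.0, 0.002]
force: [0.3, 1.3, 7.5]
finger_gap: 0.576
t: 47.35
tcp_pos: [0.4498, -0.3659, 0.1209]
tool_rot: [0.654, 0.757, -0.0, 0.001]
force: [-0.8, 1.0, -2.1]
finger_gap: 0.576
off [390.3  67.4   0.6] ang [0.03 0.05 4.32] | tcp [ 0.4498 -0.3659  0.1209] q [-0.88  0.61  1.65 -0.    0.88 -1.02] gap 0.576 t 47.4
```

```bash
python3 -m crank '[{"grip":1,"offset":[25,4,0],"angular":[0,0,2]},{"grip":1,"offset":[65,11,0],"angular":[0,0,4.3]},{"grip":1,"offset":[110,19,0],"angular":[0,0,4.3]},{"grip":1,"offset":[155,27,0],"angular":[0,0,4.3]},{"grip":1,"offset":[200,35,0],"angular":[0,0,4.3]},{"grip":1,"offset":[245,42,0],"angular":[0,0,4.3]},{"grip":1,"offset":[290,50,0],"angular":[0,0,4.3]},{"grip":1,"offset":[335,58,0],"angular":[0,0,4.3]},{"grip":1,"offset":[370,64,10],"angular":[0,0,4.3]},{"grip":1,"offset":[390,67.4,25],"angular":[0,0,4.3]}]' 50
python3 -m crank '[{"grip":1,"offset":[0,0,30],"angular":[0,0,0]},{"grip":1,"offset":[0,0,55],"angular":[0,0,0]},{"grip":1,"offset":[0,0,67],"angular":[0,0,0]},{"grip":1,"offset":[0,0,70],"angular":[0,0,0]},{"grip":1,"offset":[0,0,70],"angular":[0,0,0]},{"grip":1,"offset":[0,0,70],"angular":[0,0,0]}]' 50
```

```text
t: 48.35
tcp_pos: [0.4585, 0.0325, 0.0942]
tool_rot: [0.681, 0.732, -0.001, -0.001]
force: [0.2, -1.0, -2.5]
finger_gap: 0.576
t: 48.95
tcp_pos: [0.4605, 0.0294, 0.0259]
tool_rot: [0.682, 0.731, 0.0, 0.0]
force: [0.2, 0.6, -2.6]
finger_gap: 0.578
```

```bash
python3 -m crank '[{"grip":1,"offset":[0,0,1.5],"angular":[0,0,0]},{"grip":1,"offset":[0,0,3.5],"angular":[0,0,0]},{"grip":1,"offset":[0,0,3.5],"angular":[0,0,0]},{"grip":1,"offset":[0,0,3.5],"angular":[0,0,0]},{"grip":0.4,"offset":[0,0,3.5],"angular":[0,0,0]},{"grip":0.2,"offset":[0,0,3.5],"angular":[0,0,0]},{"grip":0.2,"offset":[0,0,3.5],"angular":[0,0,0]},{"grip":0.2,"offset":[0,0,3.5],"angular":[0,0,0]}]' 50
python3 -m crank '[{"grip":0.2,"offset":[0,0,-40],"angular":[0,0,0]},{"grip":0.2,"offset":[0,0,-85],"angular":[0,0,0]},{"grip":0.2,"offset":[0,0,-130],"angular":[0,0,0]},{"grip":0.2,"offset":[0,0,-170],"angular":[0,0,0]},{"grip":0.2,"offset":[0,0,-170],"angular":[0,0,0]},{"grip":0.2,"offset":[0,0,-170],"angular":[0,0,0]}]'
python3 -c "
from g import *
tilt([.458,.061,.030],[-.0705,.9975],.09)
s=snap('top'); crop(s,'t16',180,330,165,300,5);print(ray(s,261.2,245,.05))"
```

```text
t: 49.75
tcp_pos: [0.4601, 0.0297, 0.0219]
tool_rot: [0.682, 0.732, -0.0, -0.0]
force: [-0.1, -0.8, 0.4]
finger_gap: 0.8
t: 50.35
tcp_pos: [0.4603, 0.0297, 0.1926]
tool_rot: [0.682, 0.732, 0.001, 0.001]
force: [-0.6, -0.3, 0.1]
finger_gap: 0.801
off [ 81.8  -0.3 112.2] ang [  0.11 -44.97  -0.05] | tcp [0.4603 0.0297 0.1926] q [-0.18  0.37  1.88 -0.    0.9  -0.25] gap 0.801 t 50.4
[ 0.4906459  -0.02152471  0.05      ]
```

View pics/t16.png

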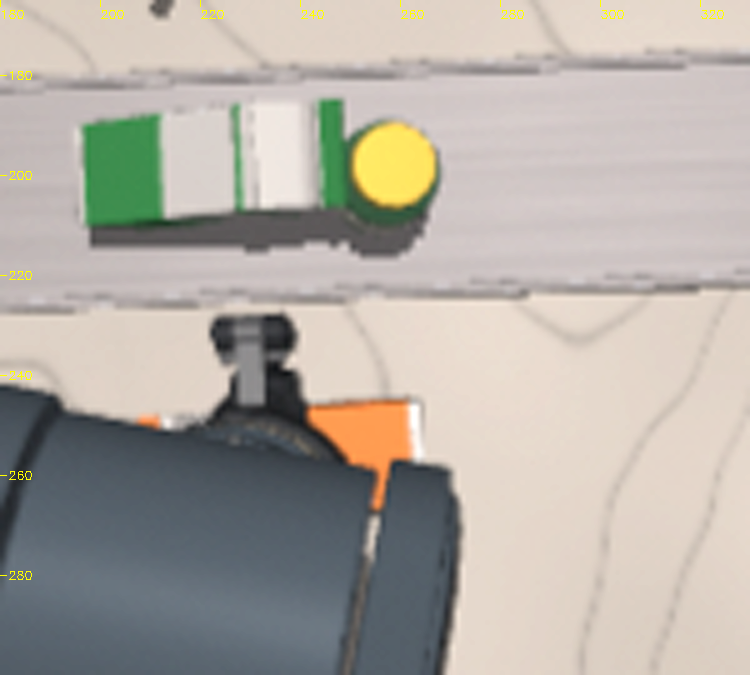

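```bash
python3 -m crank '[{"grip":0.2,"offset":[10,0,0],"angular":[0,-8,0]},{"grip":0.2,"offset":[30,0,0],"angular":[0,-16,0]},{"grip":0.2,"offset":[50,0,0],"angular":[0,-24,0]},{"grip":0.2,"offset":[70,0,0],"angular":[0,-32,0]},{"grip":0.2,"offset":[81,0,10],"angular":[0,-40,0]},{"grip":0.2,"offset":[81,0,30],"angular":[0,-45,0]},{"grip":0.2,"offset":[81,0,60],"angular":[0,-45,0]},{"grip":0.2,"offset":[81,0,90],"angular":[0,-45,0]},{"grip":0.2,"offset":[81,0,108],"angular":[0,-45,0]},{"grip":0.2,"offset":[81,0,108],"angular":[0,-45,0]}]'
python3 -m crank '[{"grip":0.2,"offset":[0,0,0],"angular":[0,0,0]},{"grip":0.2,"offset":[0,0,0],"angular":[0,0,0]}]'
python3 -c "
from g import *
tilt([.458,.060,.030],[-.0705,.9975],.0)"
```

```text
t: 51.4
tcp_pos: [0.4516, 0.1095, 0.0799]
tool_rot: [0.628, 0.677, -0.265, 0.278]
force: [0.4, -1.0, -0.7]
finger_gap: 0.802
t: 51.6
tcp_pos: [0.4544, 0.1104, 0.0841]
tool_rot: [0.63, 0.676, -0.261, 0.28]
force: [0.4, 0.5, -0.3]
finger_gap: 0.8
off [ 2.6  0.1 92.7] ang [-0.01  0.01  0.  ] | tcp [0.4544 0.1104 0.0841] q [ 0.42  0.79  1.78 -0.85  1.08  0.97] gap 0.8 t 51.6
```

```bash
python3 -m crank '[{"grip":0.2,"offset":[2.6,0,25],"angular":[0,0,0]},{"grip":0.2,"offset":[2.6,0,55],"angular":[0,0,0]},{"grip":0.2,"offset":[2.6,0,80],"angular":[0,0,0]},{"grip":0.2,"offset":[2.6,0,92],"angular":[0,0,0]},{"grip":0.2,"offset":[2.6,0,92],"angular":[0,0,0]},{"grip":0.2,"offset":[2.6,0,92],"angular":[0,0,0]},{"grip":0.2,"offset":[2.6,0,92],"angular":[0,0,0]}]'
python3 -c "
from g import *
tilt([.458,.060,.030],[-.0705,.9975],.0)
s=snap('side'); crop(s,'s17',120,300,150,280,4)"
```

```text
t: 52.3
tcp_pos: [0.4596, 0.0483, 0.0179]
tool_rot: [0.63, 0.676, -0.26, 0.281]
force: [-0.1, -0.3, 0.5]
finger_gap: 0.8
off [-0.2 -0.8  1.8] ang [ 0.12 -0.03 -0.06] | tcp [0.4596 0.0483 0.0179] q [ 0.31  0.91  1.86 -1.03  0.93  1.12] gap 0.8 t 52.3
```

View pics/s17.png

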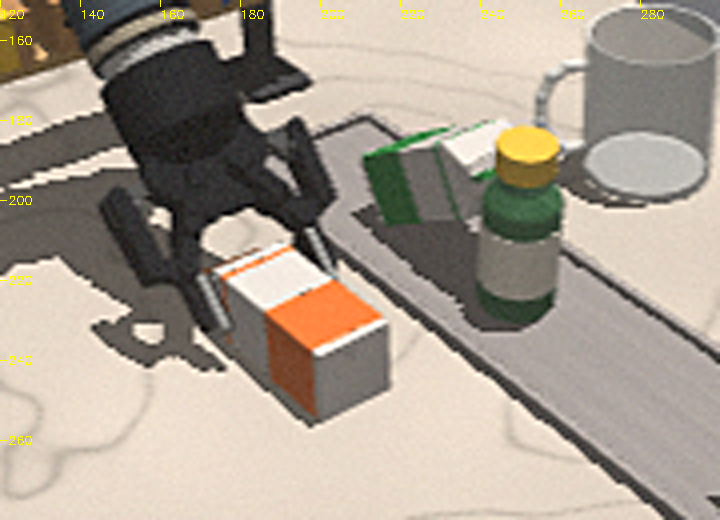

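```bash
python3 -m crank '[{"grip":0.2,"offset":[0,-0.8,1.5],"angular":[0,0,0]},{"grip":1,"offset":[0,-0.8,1.5],"angular":[0,0,0]},{"grip":1,"offset":[0,-0.8,1.5],"angular":[0,0,0]},{"grip":1,"offset":[0,-0.8,1.5],"angular":[0,0,0]},{"grip":1,"offset":[0,-0.8,1.5],"angular":[0,0,0]},{"grip":1,"offset":[0,-0.8,1.5],"angular":[0,0,0]}]' 60
python3 -m crank '[{"grip":1,"offset":[-15,0,-15],"angular":[0,0,0]},{"grip":1,"offset":[-45,0,-45],"angular":[0,0,0]},{"grip":1,"offset":[-75,0,-75],"angular":[0,0,0]},{"grip":1,"offset":[-105,0,-105],"angular":[0,0,0]},{"grip":1,"offset":[-130,0,-130],"angular":[0,8,0]},{"grip":1,"offset":[-150,0,-150],"angular":[0,16,0]},{"grip":1,"offset":[-150,0,-150],"angular":[0,24,0]},{"grip":1,"offset":[-150,0,-150],"angular":[0,32,0]},{"grip":1,"offset":[-150,0,-150],"angular":[0,40,0]},{"grip":1,"offset":[-150,0,-150],"angular":[0,45,0]}]' 60
python3 -m crank '[{"grip":1,"offset":[0,0,0],"angular":[0,8,0]},{"grip":1,"offset":[0,0,0],"angular":[0,16,0]},{"grip":1,"offset":[0,0,0],"angular":[0,24,0]},{"grip":1,"offset":[0,0,0],"angular":[0,32,0]},{"grip":1,"offset":[0,0,0],"angular":[0,40,0]},{"grip":1,"offset":[0,0,0],"angular":[0,45,0]},{"grip":1,"offset":[0,0,0],"angular":[0,45,0]},{"grip":1,"offset":[0,0,0],"angular":[0,45,0]}]' 60
python3 -c "
from g import *
s=manip.sense();print(s['tcp_pos'],s['finger_gap'],s['force'],s['q'].round(2))
s=snap('side'); cv2.imwrite('pics/s18.png',s['pixels'][:,:,::-1])"
```

```text
t: 52.95
tcp_pos: [0.4584, 0.0466, 0.0164]
tool_rot: [0.63, 0.676, -0.261, 0.28]
force: [-1.2, 3.9, 4.9]
finger_gap: 0.58
t: 53.95
tcp_pos: [0.4578, 0.0456, 0.2283]
tool_rot: [0.683, 0.731, 0.002, -0.001]
force: [0.3, -0.7, -2.4]
finger_gap: 0.573
t: 54.75
tcp_pos: [0.4577, 0.0461, 0.2274]
tool_rot: [0.631, 0.675, 0.26, -0.28]
force: [0.0, -0.3, -2.7]
finger_gap: 0.579
[0.45774675 0.04608319 0.22736023] 0.578776711815837 [ 0.04225927 -0.27700425 -2.70319298] [-0.56  0.5   1.83  0.62  1.38 -0.93]
```

View pics/s18.png

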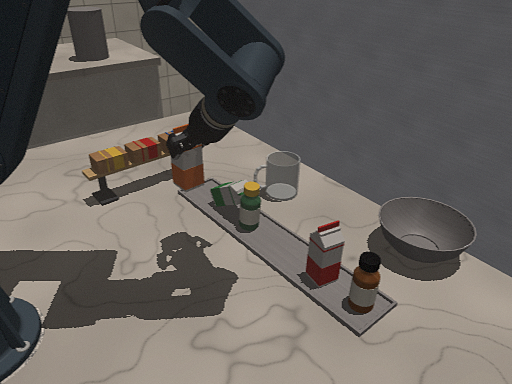

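```bash
python3 -c "
from g import *
z=np.array([-.05,.705,-.7071]);y=np.array([.9975,.0705,0])
rel([.6026,-.082,.232],tool(z,y))"
```

```text
off [ -95.1  135.4 -100.8] ang [-0.03  0.06 -0.02] | tcp [0.4577 0.0466 0.2279] q [-0.55  0.5   1.83  0.62  1.38 -0.93] gap 0.576 t 54.8
```

```bash
python3 -m crank '[{"grip":1,"offset":[-9,13,-10],"angular":[0,0,0]},{"grip":1,"offset":[-25,36,-27],"angular":[0,0,0]},{"grip":1,"offset":[-42,60,-45],"angular":[0,0,0]},{"grip":1,"offset":[-60,85,-63],"angular":[0,0,0]},{"grip":1,"offset":[-78,110,-82],"angular":[0,0,0]},{"grip":1,"offset":[-90,128,-95],"angular":[0,0,0]},{"grip":1,"offset":[-95,135.4,-100.8],"angular":[0,0,0]},{"grip":1,"offset":[-95,135.4,-100.8],"angular":[0,0,0]},{"grip":1,"offset":[-95,135.4,-100.8],"angular":[0,0,0]},{"grip":1,"offset":[-95,135.4,-100.8],"angular":[0,0,0]}]' 60
python3 -c "
from g import *
z=np.array([-.05,.705,-.7071]);y=np.array([.9975,.0705,0])
rel([.6026,-.082,.083],tool(z,y))
s=snap('side'); crop(s,'s19',190,370,130,280,4)"
```

```text
t: 55.8
tcp_pos: [0.6016, -0.0806, 0.2324]
tool_rot: [0.63, 0.676, 0.26, -0.281]
force: [-0.9, 0.5, -2.8]
finger_gap: 0.581
off [-106.8    1.1  104.5] ang [-0.11 -0.07 -0.02] | tcp [ 0.6016 -0.0806  0.2324] q [-0.6   0.7   1.35  0.59  1.64 -0.8 ] gap 0.581 t 55.8
```

View pics/s19.png

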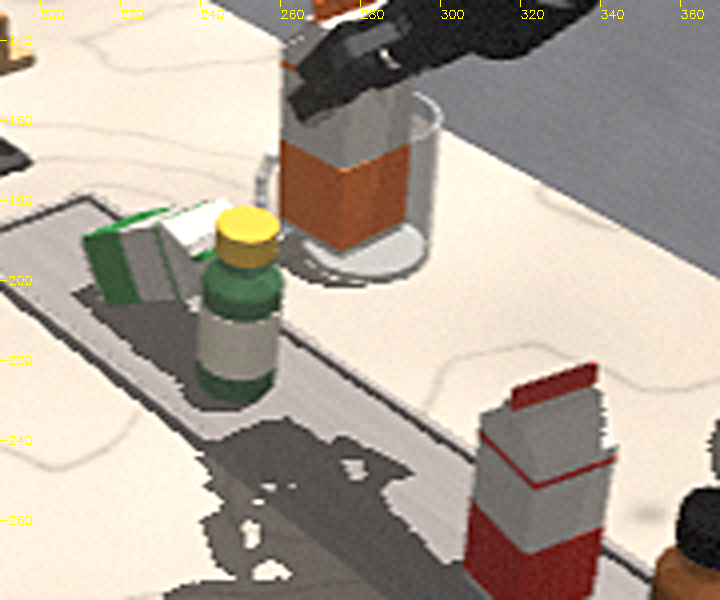

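```bash
python3 -m crank '[{"grip":1,"offset":[-20,0.5,20],"angular":[0,0,0]},{"grip":1,"offset":[-45,1,45],"angular":[0,0,0]},{"grip":1,"offset":[-70,1.1,70],"angular":[0,0,0]},{"grip":1,"offset":[-90,1.1,90],"angular":[0,0,0]},{"grip":1,"offset":[-101,1.1,100],"angular":[0,0,0]},{"grip":1,"offset":[-105.5,1.1,104],"angular":[0,0,0]},{"grip":1,"offset":[-105.5,1.1,104],"angular":[0,0,0]},{"grip":1,"offset":[-105.5,1.1,104],"angular":[0,0,0]},{"grip":1,"offset":[-105.5,1.1,104],"angular":[0,0,0]}]' 60
python3 -c "
from g import *
s=snap('side'); crop(s,'s20',190,370,130,280,4)"
```

```text
t: 56.75
tcp_pos: [0.6049, -0.0836, 0.0855]
tool_rot: [0.63, 0.676, 0.261, -0.279]
force: [0.4, -0.7, -2.4]
finger_gap: 0.576
```

View pics/s20.png

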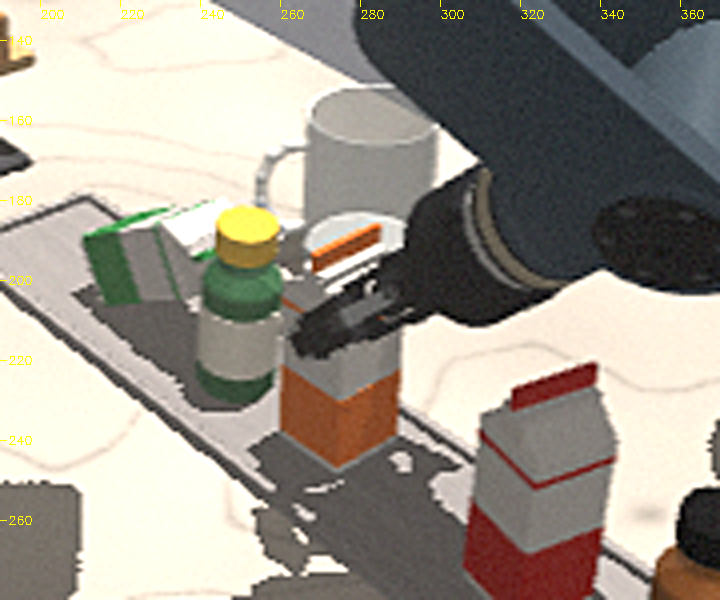

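```bash
python3 -m crank '[{"grip":1,"offset":[-1.5,0,1.5],"angular":[0,0,0]},{"grip":1,"offset":[-3.5,0,3.5],"angular":[0,0,0]},{"grip":1,"offset":[-3.5,0,3.5],"angular":[0,0,0]},{"grip":1,"offset":[-3.5,0,3.5],"angular":[0,0,0]}]' 60
```

```text
t: 57.2
tcp_pos: [0.6045, -0.0833, 0.0795]
tool_rot: [0.63, 0.676, 0.261, -0.28]
force: [0.8, -0.8, 0.9]
finger_gap: 0.581
```

```bash
python3 -m crank '[{"grip":1,"offset":[-1,0,1],"angular":[0,0,0]},{"grip":1,"offset":[-1,0,1],"angular":[0,0,0]},{"grip":1,"offset":[-1,0,1],"angular":[0,0,0]}]' 60
```

```text
t: 57.5
tcp_pos: [0.6045, -0.0834, 0.0795]
tool_rot: [0.63, 0.676, 0.262, -0.28]
force: [-0.6, -2.0, 6.1]
finger_gap: 0.58
```

```bash
python3 -m crank '[{"grip":0.42,"offset":[0,0,0],"angular":[0,0,0]},{"grip":0.35,"offset":[0,0,0],"angular":[0,0,0]},{"grip":0.25,"offset":[0,0,0],"angular":[0,0,0]},{"grip":0.25,"offset":[0,0,0],"angular":[0,0,0]},{"grip":0.25,"offset":[0,0,-15],"angular":[0,0,0]},{"grip":0.25,"offset":[0,0,-40],"angular":[0,0,0]},{"grip":0.25,"offset":[0,0,-75],"angular":[0,0,0]},{"grip":0.25,"offset":[20,0,-110],"angular":[0,0,0]},{"grip":0.25,"offset":[50,0,-145],"angular":[0,0,0]},{"grip":0.25,"offset":[60,0,-155],"angular":[0,-5,0]}]' 60
python3 -m crank '[{"grip":0.2,"offset":[0,0,0],"angular":[0,-8,0]},{"grip":0.2,"offset":[0,0,0],"angular":[0,-16,0]},{"grip":0.2,"offset":[0,0,0],"angular":[0,-24,0]},{"grip":0.2,"offset":[0,0,0],"angular":[0,-32,0]},{"grip":0.2,"offset":[0,0,0],"angular":[0,-40,0]},{"grip":0.2,"offset":[0,0,0],"angular":[0,-40,0]},{"grip":0.2,"offset":[0,0,0],"angular":[0,-40,0]}]' 60
python3 -c "
from g import *
print(manip.sense()['q'].round(2),manip.sense()['tcp_pos'])
s=snap('side'); cv2.imwrite('pics/s21.png',s['pixels'][:,:,::-1])
s=snap('top'); crop(s,'t21',150,350,120,270,4)"
```

```text
t: 58.5
tcp_pos: [0.6102, -0.1545, 0.233]
tool_rot: [0.642, 0.687, 0.233, -0.246]
force: [0.1, -0.0, -0.3]
finger_gap: 0.753
t: 59.2
tcp_pos: [0.609, -0.1499, 0.2304]
tool_rot: [0.681, 0.732, 0.001, -0.0]
force: [-0.5, -0.3, -0.1]
finger_gap: 0.799
[-0.42  0.53  1.43  0.    1.18 -0.49] [ 0.60898627 -0.14993646  0.23041127]
```

View pics/s21.png

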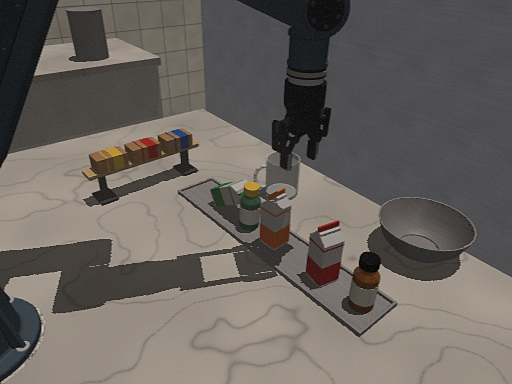

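View pics/t21.png

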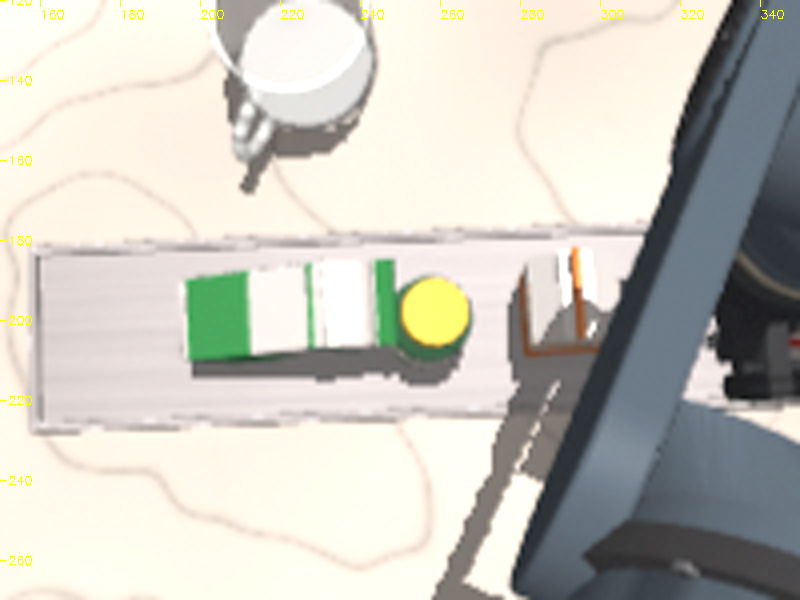

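```bash
cat > fitg.py <<'E'
from g import *
T=snap("top");S=snap("side")
obs=[(T,(196.5,190.5),(0,1,1)),(T,(197.5,210),(0,-1,1)),(T,(248.5,185),(140,1,0)),(T,(249,206.2),(140,-1,0)),
(S,(211,189),(0,-1,1)),(S,(216.8,205.8),(0,-1,-1)),(S,(232.8,182),(0,1,1))]
def pt(p,m):
    x,y,z,yaw,th=p; h=np.array([np.cos(yaw),np.sin(yaw),0]);Z=np.array([0,0,1.])
    a=h*np.cos(th)+Z*np.sin(th); w=-h*np.sin(th)+Z*np.cos(th); u=np.array([1,0,0.]);u=np.cross(a,w);u*=np.sign(u[0])
    return np.array([x,y,z])+a*m[0]/1000+.025*m[1]*u+.025*m[2]*w
f=lambda p:np.concatenate([proj(s,pt(p,m))[0]-uv for s,uv,m in obs])
r=least_squares(f,[.6,.15,.029,np.radians(-90),.1])
print(r.x.round(4),np.degrees(r.x[3:]).round(1),r.fun.round(1))
print("low corner z",pt(r.x,(0,1,-1))[2],"fin",pt(r.x,(140,0,0)))
E
python3 fitg.py
```

```text
[ 0.6015  0.1187  0.0323 -1.5613  0.6387] [-89.5  36.6] [ 1.2 -1.9 -0.  -1.   0.4 -0.1 -0.   0.8  0.8 -0.7  1.7  0.  -5.6  0.7]
low corner z 0.012250111476072793 fin [0.60260376 0.00632144 0.11577953]
```

```bash
sed -i 's/^r=least.*/obs=obs[:6]\nf2=lambda p:np.r_[f(p),(pt(p,(0,1,-1))[2]-.004)*500]\nr=least_squares(f2,[.6,.15,.029,np.radians(-90),.1])/' fitg.py; cat >>fitg.py <<'E'
crop(S,"g1",180,280,140,240,6); crop(T,"g2",180,280,150,240,6)
i=cv2.imread("pics/g1.png");
def dr(i,s,u0,v0,k):
    c=[(e,a,b) for e in (0,108) for a,b in ((1,1),(-1,1),(-1,-1),(1,-1))]; P=[proj(s,pt(r.x,m))[0] for m in c]
    q=lambda p:(int((p[0]-u0)*k),int((p[1]-v0)*k))
    for a,b in [(0,1),(1,2),(2,3),(3,0),(4,5),(5,6),(6,7),(7,4),(0,4),(1,5),(2,6),(3,7)]: cv2.line(i,q(P[a]),q(P[b]),(255,0,255),1)
    return i
cv2.imwrite("pics/g1.png",np.hstack([dr(i,S,180,140,6),np.zeros((600,10,3),np.uint8)])[:, :600]); cv2.imwrite("pics/g2.png",dr(cv2.imread("pics/g2.png"),T,180,150,6))
E
python3 fitg.py
```

```text
[ 0.5997  0.1237  0.0268 -1.5295  0.5797] [-87.6  33.2] [-0.3 -0.8 -0.9  0.1  0.1 -0.3  0.4  0.3 -0.4  0.6  0.2  1.3  0.9]
low corner z 0.005880028163980134 fin [0.60455312 0.00663299 0.10348067]
```

View pics/g1.png

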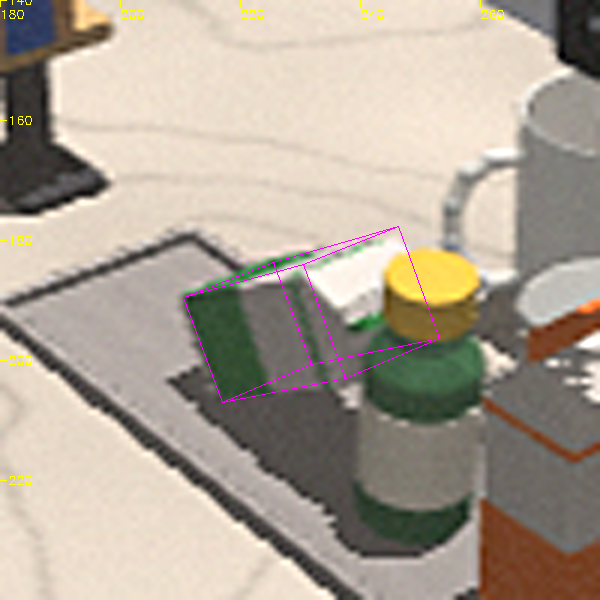

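View pics/g2.png

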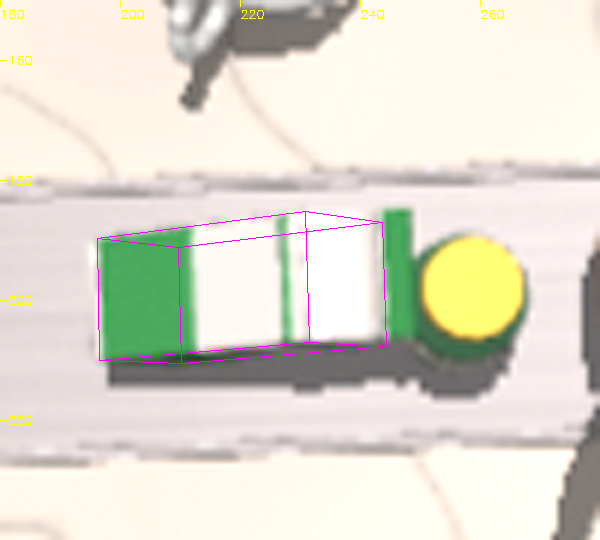

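```bash
python3 -c "
from kin import *
near([.602,.063,.2],1.5)
for a in (36,45):
  a=np.radians(a); z=np.array([0,-np.cos(a),-np.sin(a)])
  for zz in (.2,.07):
    q,e=ik([.598,.075,zz],tool(z,[1,.02,0]),[.2,.66,1.46,-.89,1.14,.6]);print('stand',q.round(2),e)
"
```

```text
off [214.6   7.9  29.3] ang [-0.04 -0.05  2.41] | tcp [ 0.6088 -0.1516  0.2292] q [-0.42  0.53  1.43  0.    1.18 -0.49] gap 0.799 t 59.5
stand [ 0.32  0.78  1.41 -0.89  1.44  0.66] 1.1102230246251565e-15
stand [ 0.32  0.96  1.43 -0.92  1.31  0.82] 5.114242362935784e-12
stand [ 0.27  0.72  1.43 -0.77  1.35  0.58] 7.523426326372373e-12
stand [ 0.27  0.9   1.47 -0.82  1.19  0.74] 2.220446049250313e-14
```

```bash
python3 -m crank '[{"grip":0.2,"offset":[25,1,0],"angular":[0,0,1]},{"grip":0.2,"offset":[65,3,0],"angular":[0,0,2.4]},{"grip":0.2,"offset":[110,5,0],"angular":[0,0,2.4]},{"grip":0.2,"offset":[155,6,0],"angular":[0,0,2.4]},{"grip":0.2,"offset":[190,7,0],"angular":[0,0,2.4]},{"grip":0.2,"offset":[214.6,8,10],"angular":[0,0,2.4]},{"grip":0.2,"offset":[214.6,8,29],"angular":[0,0,2.4]},{"grip":0.2,"offset":[214.6,8,29],"angular":[0,0,2.4]},{"grip":0.2,"offset":[214.6,8,29],"angular":[0,0,2.4]}]'
python3 -c "
from g import *
near([.602,.063,.053],1.5)
s=snap('wrist','w6'); s=snap('side'); crop(s,'s22',150,300,90,240,4)"
```

```text
t: 60.4
tcp_pos: [0.6018, 0.0637, 0.2004]
tool_rot: [0.697, 0.717, -0.0, -0.0]
force: [-0.2, -0.4, 0.9]
finger_gap: 0.798
off [ -0.8   0.4 147.4] ang [-0.07 -0.01  0.08] | tcp [0.6018 0.0637 0.2004] q [-0.08  0.54  1.51 -0.    1.09 -0.11] gap 0.798 t 60.4
```

View pics/w6.png

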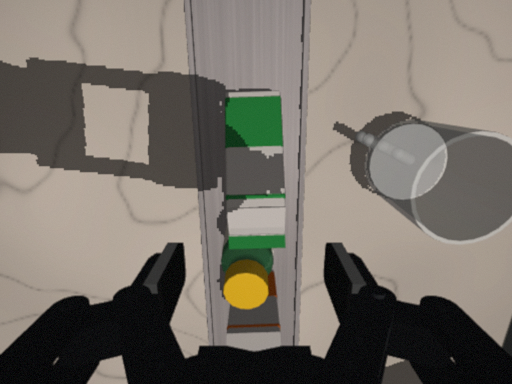

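View pics/s22.png

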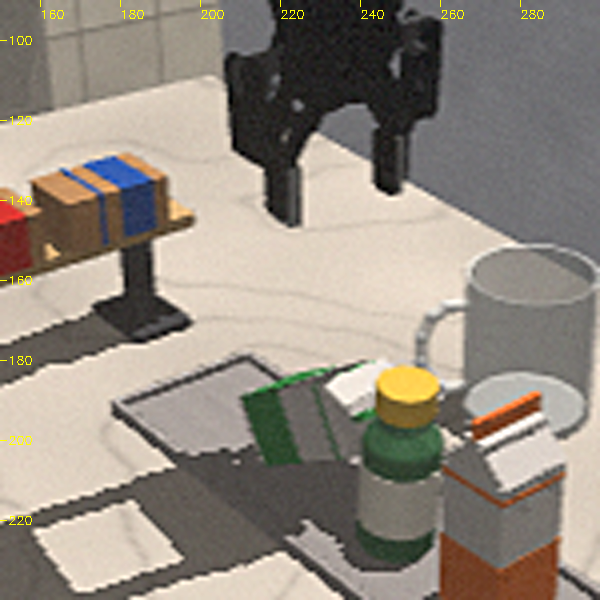

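```bash
cat > fit2.py <<'E'
exec(open('fitg.py').read().split("obs=obs[:6]")[0])
W=snap("wrist")
obs=obs[:6]+[(W,(227,95),(0,-1,1)),(W,(279,93),(0,1,1)),(W,(228,249),(140,-1,0)),(W,(286,247),(140,1,0))]
f2=lambda p:np.r_[f(p),(pt(p,(0,1,-1))[2]-.005)*500]
r=least_squares(f2,[.6,.12,.029,np.radians(-90),.6],loss='soft_l1')
print(r.x.round(4),np.degrees(r.x[3:]).round(1),f2(r.x).round(1))
for d in (70,75,80,88): print(d,pt(r.x,(d,0,0)).round(4))
E
python3 fit2.py
```

```text
[ 0.6004  0.1284  0.0224 -1.5188  0.5309] [-87.   30.4] [-1.6 -0.9 -2.  -0.1 -0.3 -0.6  0.2 -0.4 -0.9  1.2 -0.6  1.8 -1.  -0.7
  1.2 -0.1  0.9  0.7 -1.5  1.5 -2.1]
70 [0.6035 0.0681 0.0578]
75 [0.6038 0.0638 0.0604]
80 [0.604  0.0595 0.0629]
88 [0.6043 0.0526 0.067 ]
```

```bash
python3 -m crank '[{"grip":0.2,"offset":[-1.5,1.5,40],"angular":[0,0,0]},{"grip":0.2,"offset":[-1.5,1.5,80],"angular":[0,0,0]},{"grip":0.2,"offset":[-1.5,1.5,115],"angular":[0,0,0]},{"grip":0.2,"offset":[-1.5,1.5,140],"angular":[0,0,0]},{"grip":0.2,"offset":[-1.5,1.5,150],"angular":[0,0,0]},{"grip":0.2,"offset":[-1.5,1.5,150],"angular":[0,0,0]},{"grip":0.2,"offset":[-1.5,1.5,150],"angular":[0,0,0]}]'
python3 -c "
from g import *
near([.603,.062,.05],1.5); print(manip.sense()['force'])
s=snap('side'); crop(s,'s23',150,300,90,240,4)"
```

```text
t: 61.35
tcp_pos: [0.6044, 0.0627, 0.0519]
tool_rot: [0.697, 0.717, 0.001, 0.001]
force: [-0.0, 0.6, -0.2]
finger_gap: 0.8
off [-0.7 -1.5  1.9] ang [0.14 0.01 0.12] | tcp [0.6044 0.0627 0.0519] q [-0.08  0.75  1.61  0.    0.79 -0.11] gap 0.8 t 61.4
[-0.00169355  0.55399115 -0.19762333]
```

View pics/s23.png

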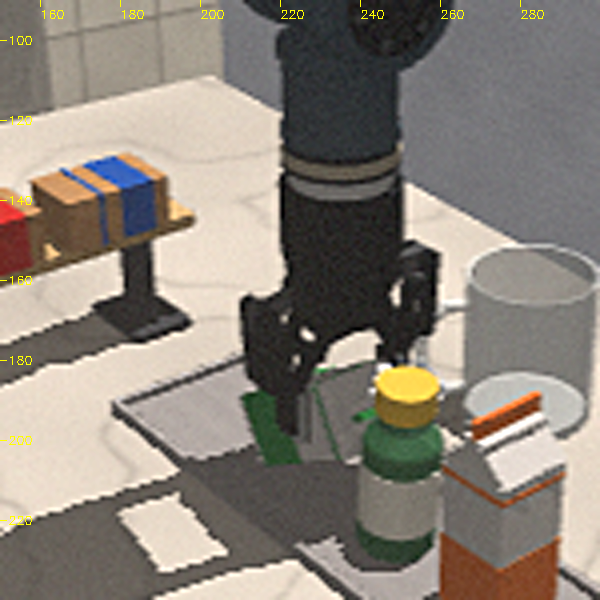

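```bash
python3 -m crank '[{"grip":0.2,"offset":[0,-1.2,2],"angular":[0,0,0]},{"grip":1,"offset":[0,-1.2,2],"angular":[0,0,0]},{"grip":1,"offset":[0,-1.2,2],"angular":[0,0,0]},{"grip":1,"offset":[0,-1.2,2],"angular":[0,0,0]},{"grip":1,"offset":[0,-1.2,2],"angular":[0,0,0]},{"grip":1,"offset":[0,-1.2,2],"angular":[0,0,0]},{"grip":1,"offset":[0,-1.2,2],"angular":[0,0,0]}]' 60
python3 -m crank '[{"grip":1,"offset":[5,0,-2],"angular":[0,0,0]},{"grip":1,"offset":[18,0,-5],"angular":[0,0,0]},{"grip":1,"offset":[32,0,-12],"angular":[0,0,0]},{"grip":1,"offset":[40,0,-30],"angular":[0,0,0]},{"grip":1,"offset":[40,0,-60],"angular":[0,0,0]},{"grip":1,"offset":[40,0,-100],"angular":[0,0,0]},{"grip":1,"offset":[40,0,-140],"angular":[0,0,0]},{"grip":1,"offset":[40,0,-155],"angular":[0,0,0]},{"grip":1,"offset":[40,0,-155],"angular":[0,0,0]},{"grip":1,"offset":[40,0,-155],"angular":[0,0,0]}]' 60
python3 -c "
from g import *
s=manip.sense();print(s['q'].round(2))
s=snap('side'); cv2.imwrite('pics/s24.png',s['pixels'][:,:,::-1])"
```

```text
t: 62.1
tcp_pos: [0.6023, 0.0629, 0.0498]
tool_rot: [0.697, 0.717, 0.0, 0.0]
force: [-0.6, -0.8, 5.9]
finger_gap: 0.579
t: 63.1
tcp_pos: [0.5999, 0.1039, 0.2032]
tool_rot: [0.697, 0.717, -0.0, -0.001]
force: [0.1, 0.1, -3.5]
finger_gap: 0.583
[-0.01  0.54  1.5   0.    1.1  -0.04]
```

View pics/s24.png

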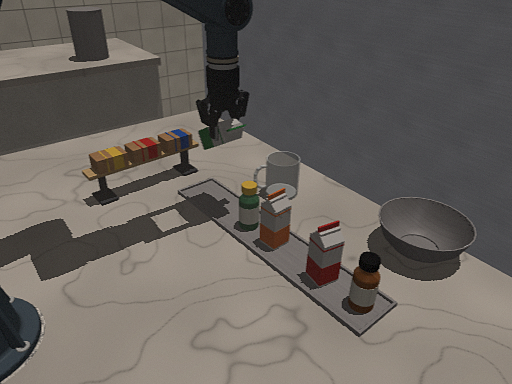

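```bash
python3 -m crank '[{"grip":1,"offset":[0,0,0],"angular":[0,-8,0]},{"grip":1,"offset":[0,0,0],"angular":[0,-16,0]},{"grip":1,"offset":[0,0,0],"angular":[0,-24,0]},{"grip":1,"offset":[0,0,0],"angular":[0,-32,0]},{"grip":1,"offset":[0,0,0],"angular":[0,-40,0]},{"grip":1,"offset":[0,0,0],"angular":[0,-48,0]},{"grip":1,"offset":[0,0,0],"angular":[0,-54,0]},{"grip":1,"offset":[0,0,0],"angular":[0,-54,0]},{"grip":1,"offset":[0,0,0],"angular":[0,-54,0]},{"grip":1,"offset":[0,0,0],"angular":[0,-54,0]}]' 60
python3 -c "
from g import *
s=manip.sense();print(s['q'].round(2),s['tool_rot'].round(3),s['tcp_pos'])
s=snap('side'); crop(s,'s25',160,290,80,210,5)"
```

```text
t: 64.15
tcp_pos: [0.6011, 0.1024, 0.2037]
tool_rot: [0.622, 0.639, -0.316, 0.325]
force: [0.5, -0.7, -2.1]
finger_gap: 0.583
[ 0.36  0.78  1.38 -0.88  1.46  0.66] [ 0.622  0.639 -0.316  0.325] [0.60108331 0.10236422 0.2036536 ]
```

View pics/s25.png

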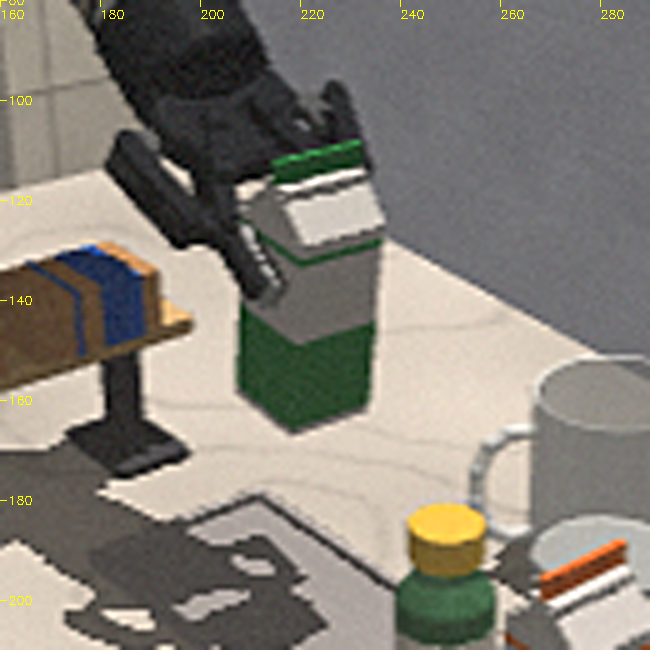

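```bash
cat > fit3.py <<'E'
from g import *
S=snap("side")
c=lambda x,y:(160+(x+.5)/5-.5,80+(y+.5)/5-.5)
obs=[(c(302,266),(-1,-1,108)),(c(381,241),(1,-1,108)),(c(295,433),(-1,-1,0)),(c(370,411),(1,-1,0)),(c(238,391),(-1,1,0))]
def P(p,m):
    R=Ro.from_euler('zx',[p[3],p[4]]); return np.array(p[:3])+R.apply([.025*m[0],.025*m[1],m[2]/1000])
f=lambda p:np.concatenate([proj(S,P(p,m))[0]-uv for uv,m in obs])
r=least_squares(f,[.6,.11,.13,0,0]); print(r.x.round(4),np.degrees(r.x[3:]),r.fun.round(1))
J=r.jac; C=np.linalg.inv(J.T@J); print("sd(1px)",np.sqrt(np.diag(C)).round(4))
E
python3 fit3.py
```

```text
[0.6443 0.1925 0.093  0.0347 0.1483] [1.98971398 8.49512451] [ 0.3 -0.4  0.  -0.1 -0.4  0.6 -0.8 -0.3  0.7  0.1]
sd(1px) [0.014  0.021  0.0125 0.0544 0.029 ]
```

```bash
cat >> fit3.py <<'E'
f2=lambda p:np.r_[f(p),(p[0]-.600)*1000,(p[3]-.026)*50]
r=least_squares(f2,[.6,.11,.13,0,0]); print(r.x.round(4),np.degrees(r.x[3:]),r.fun.round(1))
J=r.jac; C=np.linalg.inv(J.T@J); print("sd(1px)",np.sqrt(np.diag(C)).round(4))
T=snap("top"); crop(T,"t25",160,280,150,240,6)
E
python3 fit3.py
```

```text
[0.6443 0.1925 0.093  0.0347 0.1483] [1.98971398 8.49512451] [ 0.3 -0.4  0.  -0.1 -0.4  0.6 -0.8 -0.3  0.7  0.1]
sd(1px) [0.014  0.021  0.0125 0.0544 0.029 ]
[0.6003 0.1272 0.132  0.0268 0.1879] [ 1.53803474 10.76452126] [ 0.4 -1.2  1.7 -1.2 -1.4  2.  -0.4  0.7 -1.   0.   0.3  0. ]
sd(1px) [0.001  0.0027 0.0018 0.0185 0.0237]
```

View pics/t25.png

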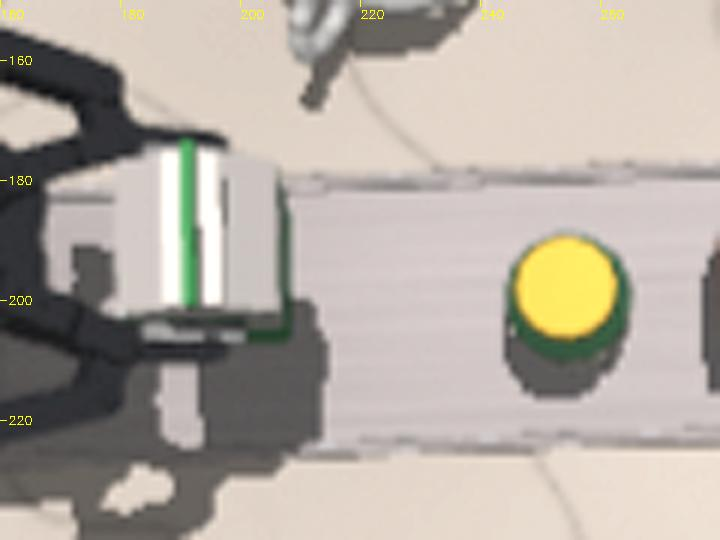

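```bash
cat >> fit3.py <<'E'
k=lambda x,y:(160+(x+.5)/6-.5,150+(y+.5)/6-.5)
obT=[(k(278,168),(1,-1,108)),(k(290,339),(-1,-1,0)),(k(188,139),(1,0,140)),(k(190,306),(-1,0,140))]
f4=lambda p:np.r_[f(p),np.concatenate([proj(T,P(p,m))[0]-uv for uv,m in obT]),(p[0]-.600)*300]
r=least_squares(f4,[.6,.11,.13,0,0],loss='soft_l1'); print(r.x.round(4),np.degrees(r.x[3:]),f4(r.x).round(1))
J=r.jac; C=np.linalg.inv(J.T@J); print("sd(1px)",np.sqrt(np.diag(C)).round(4))
E
python3 fit3.py | tail -3
```

```text
[0.6024 0.126  0.131  0.0169 0.1422] [0.96884594 8.14918516] [ 0.2 -2.2  1.5 -2.1 -0.5  1.9  0.5  0.7  0.   0.6 -0.5 -0.9 -1.8  0.3
  0.6  1.3  0.1  0.6  0.7]
sd(1px) [0.0014 0.0032 0.003  0.0348 0.0228]
```

```bash
python3 -m crank '[{"grip":1,"offset":[0,0,0],"angular":[0,-4,0]},{"grip":1,"offset":[0,0,0],"angular":[0,-7.5,0]},{"grip":1,"offset":[0,0,0],"angular":[0,-7.5,0]},{"grip":1,"offset":[0,0,0],"angular":[0,-7.5,0]},{"grip":1,"offset":[0,0,0],"angular":[0,-7.5,0]}]' 60
python3 -c "
from g import *
s=manip.sense();R=Ro.from_quat(s['tool_rot']);print(R.as_matrix().round(3))
rel([.5965,.081,.13],R); print(R.inv().apply([0,0,-40]).round(1))
S=snap('side'); crop(S,'s26',160,290,80,210,5); T=snap('top'); crop(T,'t26',160,280,150,240,6)"
```

```text
t: 64.95
tcp_pos: [0.6012, 0.1027, 0.2043]
tool_rot: [0.599, 0.616, -0.356, 0.367]
force: [0.7, 0.4, -2.2]
finger_gap: 0.578
[[-0.012  1.     0.025]
 [ 0.478  0.028 -0.878]
 [-0.878  0.001 -0.478]]
off [54.9 -5.4 54.5] ang [0. 0. 0.] | tcp [0.6012 0.1027 0.2043] q [ 0.39  0.84  1.36 -0.97  1.54  0.71] gap 0.578 t 65.0
[35.1 -0.  19.1]
```

View pics/s26.png

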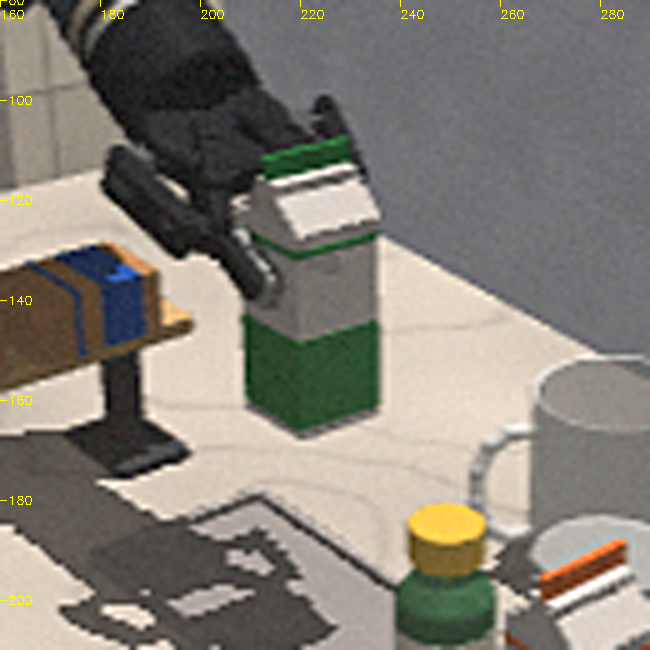

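View pics/t26.png

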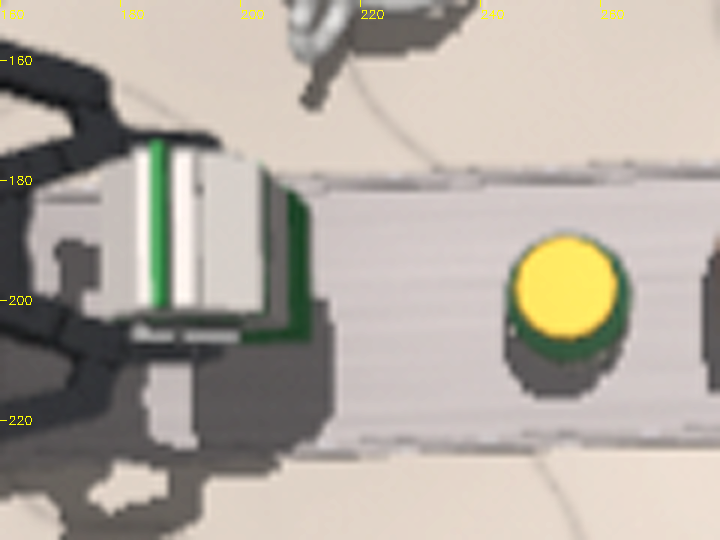

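```bash
python3 -m crank '[{"grip":1,"offset":[15,-1.5,15],"angular":[0,0,0]},{"grip":1,"offset":[35,-3.5,35],"angular":[0,0,0]},{"grip":1,"offset":[50,-5,50],"angular":[0,0,0]},{"grip":1,"offset":[55,-5.4,54.5],"angular":[0,0,0]},{"grip":1,"offset":[70,-5.4,63],"angular":[0,0,0]},{"grip":1,"offset":[84,-5.4,70],"angular":[0,0,0]},{"grip":1,"offset":[92,-5.4,75],"angular":[0,0,0]},{"grip":1,"offset":[92,-5.4,75],"angular":[0,0,0]},{"grip":1,"offset":[92,-5.4,75],"angular":[0,0,0]}]' 60
python3 -c "
from g import *
S=snap('side'); crop(S,'s27',160,310,120,240,5)"
```

```text
t: 65.95
tcp_pos: [0.5963, 0.0809, 0.0871]
tool_rot: [0.599, 0.616, -0.356, 0.367]
force: [0.1, -0.6, -3.3]
finger_gap: 0.582
```

View pics/s27.png

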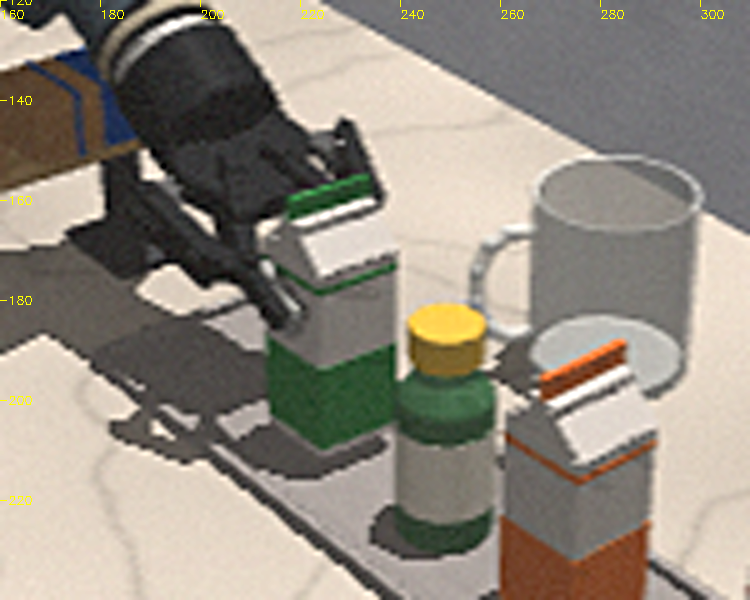

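```bash
python3 -m crank '[{"grip":1,"offset":[1.7,0,1],"angular":[0,0,0]},{"grip":1,"offset":[3.5,0,1.9],"angular":[0,0,0]},{"grip":1,"offset":[5.3,0,2.9],"angular":[0,0,0]},{"grip":1,"offset":[5.3,0,2.9],"angular":[0,0,0]},{"grip":1,"offset":[5.3,0,2.9],"angular":[0,0,0]}]' 60
```

```text
t: 66.5
tcp_pos: [0.5961, 0.0807, 0.0811]
tool_rot: [0.599, 0.616, -0.356, 0.367]
force: [0.4, 0.9, -3.1]
finger_gap: 0.58
```

```bash
python3 -m crank '[{"grip":1,"offset":[0.9,0,0.5],"angular":[0,0,0]},{"grip":1,"offset":[1.8,0,1],"angular":[0,0,0]},{"grip":1,"offset":[1.8,0,1],"angular":[0,0,0]},{"grip":1,"offset":[1.8,0,1],"angular":[0,0,0]}]' 60
```

```text
t: 66.9
tcp_pos: [0.5961, 0.0807, 0.0789]
tool_rot: [0.599, 0.616, -0.356, 0.367]
force: [-0.2, -0.0, -2.1]
finger_gap: 0.575
```

```bash
python3 -m crank '[{"grip":1,"offset":[0.9,0,0.5],"angular":[0,0,0]},{"grip":1,"offset":[1.8,0,1],"angular":[0,0,0]},{"grip":1,"offset":[1.8,0,1],"angular":[0,0,0]},{"grip":1,"offset":[1.8,0,1],"angular":[0,0,0]}]' 60
```

```text
t: 67.3
tcp_pos: [0.5962, 0.0806, 0.0772]
tool_rot: [0.599, 0.616, -0.356, 0.367]
force: [-0.6, -0.3, -1.0]
finger_gap: 0.58
```

```bash
python3 -m crank '[{"grip":1,"offset":[0.9,0,0.5],"angular":[0,0,0]},{"grip":1,"offset":[0.9,0,0.5],"angular":[0,0,0]},{"grip":1,"offset":[0.9,0,0.5],"angular":[0,0,0]}]' 60
python3 -c "
from g import *
S=snap('side'); crop(S,'s28',180,280,140,240,6)"
```

```text
t: 67.6
tcp_pos: [0.5962, 0.0806, 0.0771]
tool_rot: [0.599, 0.616, -0.357, 0.367]
force: [-2.4, 1.1, 5.0]
finger_gap: 0.581
```

View pics/s28.png

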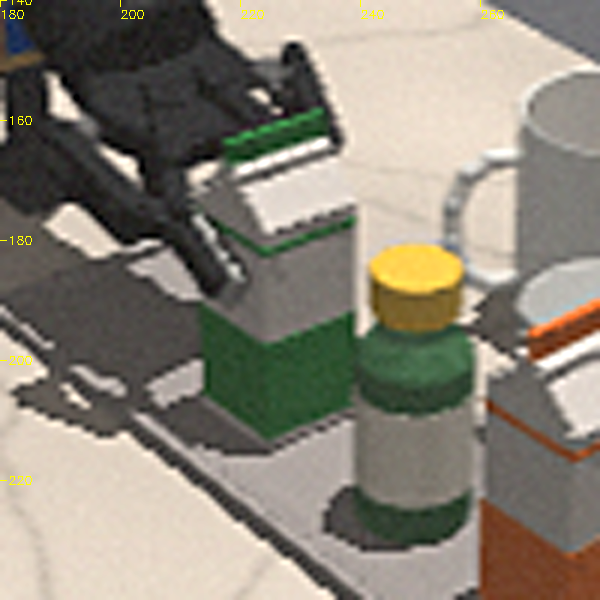

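```bash
python3 -m crank '[{"grip":0.42,"offset":[0,0,0],"angular":[0,0,0]},{"grip":0.35,"offset":[0,0,0],"angular":[0,0,0]},{"grip":0.25,"offset":[0,0,0],"angular":[0,0,0]},{"grip":0.25,"offset":[0,0,0],"angular":[0,0,0]},{"grip":0.25,"offset":[0,0,-15],"angular":[0,0,0]},{"grip":0.25,"offset":[0,0,-40],"angular":[0,0,0]},{"grip":0.25,"offset":[-10,0,-70],"angular":[0,0,0]},{"grip":0.25,"offset":[-50,0,-95],"angular":[0,0,0]},{"grip":0.25,"offset":[-90,0,-117],"angular":[0,0,0]},{"grip":0.25,"offset":[-130,0,-140],"angular":[0,0,0]}]' 60
python3 -m crank '[{"grip":0.2,"offset":[0,0,0],"angular":[0,8,0]},{"grip":0.2,"offset":[0,0,0],"angular":[0,16,0]},{"grip":0.2,"offset":[0,0,0],"angular":[0,24,0]},{"grip":0.2,"offset":[0,0,0],"angular":[0,32,0]},{"grip":0.2,"offset":[0,0,0],"angular":[0,40,0]},{"grip":0.2,"offset":[0,0,0],"angular":[0,48,0]},{"grip":0.2,"offset":[0,0,0],"angular":[0,56,0]},{"grip":0.2,"offset":[0,0,0],"angular":[0,61,0]},{"grip":0.2,"offset":[0,0,0],"angular":[0,61,0]}]' 60
python3 -c "
from g import *
print(manip.sense()['q'].round(2),manip.sense()['tcp_pos'],manip.sense()['tool_rot'])
s=snap('side'); cv2.imwrite('pics/s29.png',s['pixels'][:,:,::-1])
s=snap('top'); cv2.imwrite('pics/t29.png',s['pixels'][:,:,::-1])"
```

```text
t: 68.65
tcp_pos: [0.5941, 0.1429, 0.2587]
tool_rot: [0.599, 0.617, -0.356, 0.367]
force: [0.8, 0.7, 0.4]
finger_gap: 0.749
t: 69.55
tcp_pos: [0.5948, 0.1398, 0.258]
tool_rot: [0.698, 0.716, -0.003, 0.004]
force: [1.3, -0.0, -1.0]
finger_gap: 0.802
[ 0.05  0.48  1.44 -0.01  1.22  0.03] [0.59478793 0.13978581 0.25799649] [ 0.69799311  0.71609114 -0.00260622  0.00350649]
```

View pics/s29.png

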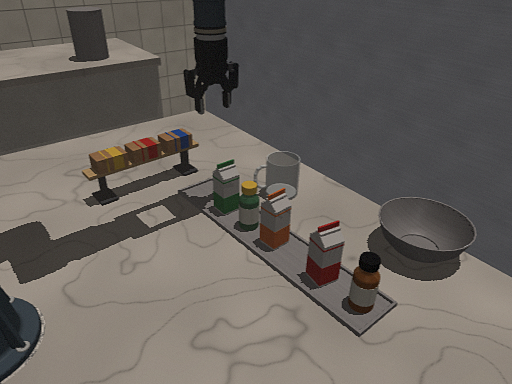

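View pics/t29.png

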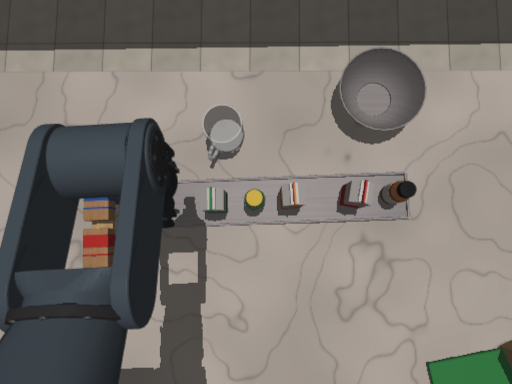

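```bash
python3 -m crank '[{"grip":0.2,"offset":[0,-30,-10],"angular":[0,0,0]},{"grip":0.2,"offset":[-30,-70,-20],"angular":[0,0,0]},{"grip":0.2,"offset":[-70,-110,-30],"angular":[0,0,0]},{"grip":0.2,"offset":[-110,-150,-40],"angular":[0,0,0]},{"grip":0.2,"offset":[-150,-170,-40],"angular":[0,0,0]},{"grip":0.2,"offset":[-195,-170,-40],"angular":[0,0,0]},{"grip":0.2,"offset":[-240,-170,-40],"angular":[0,0,0]},{"grip":0.2,"offset":[-270,-170,-40],"angular":[0,0,0]},{"grip":0.2,"offset":[-270,-170,-40],"angular":[0,0,0]},{"grip":0.2,"offset":[-270,-170,-40],"angular":[0,0,0]}]' 60
python3 -c "
from g import *
s=snap('top'); crop(s,'t30',70,270,160,310,4); crop(s,'t30b',190,420,160,230,3);print(manip.sense()['tcp_pos'])
s=snap('side'); crop(s,'s30',170,400,140,330,3)"
```

```text
t: 70.65
tcp_pos: [0.4323, -0.132, 0.299]
tool_rot: [0.697, 0.717, -0.003, 0.002]
force: [-0.5, -0.4, 0.2]
finger_gap: 0.803
[ 0.43209002 -0.13126581  0.29895092]
```

View pics/t30.png

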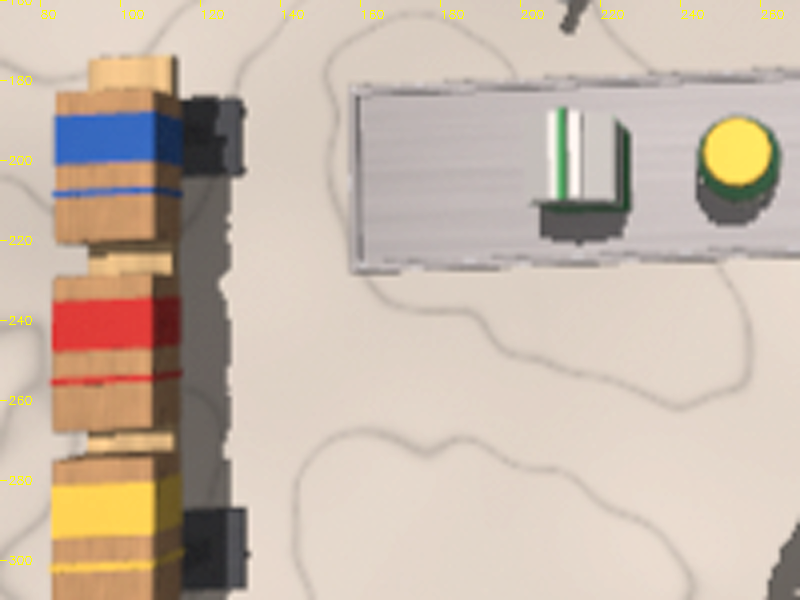

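View pics/t30b.png

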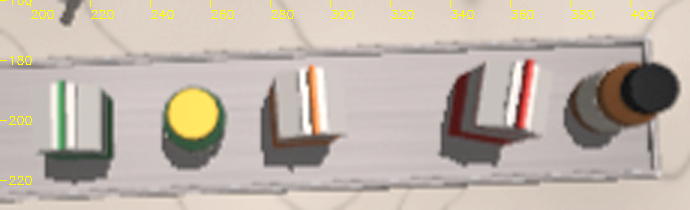

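View pics/s30.png

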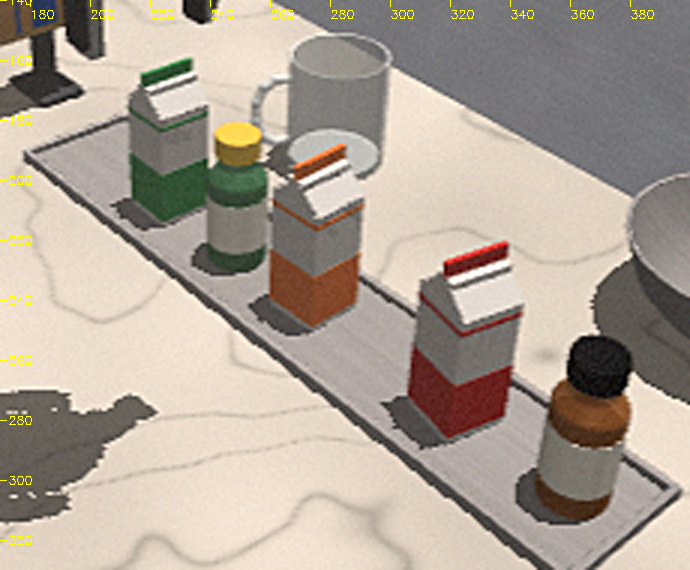

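```bash
python3 - <<'E'
from g import *
s=snap("top")
a=lambda x,y,z:ray(s,70+(x+.5)/4-.5,160+(y+.5)/4-.5,z)
b=lambda x,y,z:ray(s,190+(x+.5)/3-.5,160+(y+.5)/3-.5,z)
def fr(c,yaw,p): d=p[:2]-np.array(c); t=np.radians(yaw); return np.array([d[0]*np.cos(t)+d[1]*np.sin(t),-d[0]*np.sin(t)+d[1]*np.cos(t)]).round(4)
L=([.6031,-.0746],2.2)
for n,p in [("green",(a(561,107,.144)+a(562,202,.144))/2),("orange",(b(311,66,.144)+b(314,137,.144))/2),("red",(b(531,60,.144)+b(521,131,.144))/2),("gb",b(193,114,.124)),("amber",b(650,90,.124))]: print(n,fr(*L,p))
G=([.4875,.3443],2.7)
for n,c in [("blue",[(55,93),(153,90),(54,242),(153,242)]),("redb",[(53,278),(153,275),(53,432),(153,430)])]:
    P=[a(*q,.13) for q in c]; d=(P[0]+P[1]-P[2]-P[3]); print(n,fr(*G,sum(P)/4),np.degrees(np.arctan2(d[1],d[0]))-2.7)
P=[a(52,460,.13),a(153,455,.13)]; print("yellow end",fr(*G,sum(P)/2))
E
```

```text
green [-0.0024  0.1648]
orange [ 0.0016 -0.0176]
red [ 0.0005 -0.1716]
gb [-0.0026  0.0695]
amber [ 0.0033 -0.2688]
blue [ 0.1007 -0.002 ] -0.01322863096751803
redb [-0.0024 -0.0019] 0.18206528932832944
yellow end [-0.0587 -0.0018]
```

```bash
python3 -c "
from g import *
print(manip.sense()['t'],manip.sense()['qd'].round(3)); print(manip.sign_off())"
```

```text
70.8 [-0.002 -0.004 -0.001 -0.002 -0.002 -0.004]
the job is handed in; nothing more can be done
None
```

I finished the tidy-up and handed it in at about 71 s of the 210 s allowed. I don't have a verdict, since the hand-in reports none.

**What I did**
- **Boxes:** I laid the blue, red and yellow boxes on the ledge in a row, turned in line with it.
- **Cartons:** I stood the green, orange and red cartons upright in the lane. The blue-banded carton (carton1) was absent.
- **Green carton:** It tipped over and leaned on the green bottle after I had first stood it. I think it was the expected knock, but I didn't see it happen. I picked it up again, corrected its tilt and stood it between the lane's left end and that bottle.

**Last checks, from the top and side images**

| Item | Off lane centre line (limit 35 mm) | From lane middle (limit 295 mm) |
|---|---|---|
| Green carton | −2 mm | +165 mm |
| Green bottle | −3 mm | +70 mm |
| Orange carton | +2 mm | −18 mm |
| Red carton | 0 mm | −172 mm |
| Amber bottle | +3 mm | −269 mm |

- **Upright:** All three cartons and both bottles looked upright by eye. I did not measure a final tilt.
- **Boxes:** All three were about 2 mm off the ledge's centre line. The blue and red boxes were within 0.2° of its direction. The yellow one was partly cropped, so I measured only its near end and took its direction from the picture.
- **Jug and arm:** I never touched the jug and it looked unmoved. The arm was at rest and clear of everything.
- **Disagreement:** While the green carton leaned on the bottle, different fits of its tilt gave between 30° and 37°. I settled it by measuring again with the carton in the gripper.

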